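# Pin the indexing slide of a test rig

### The job

Take the blue-handled pin from the wooden rack, put it into the hole of the blue carriage, and with it work the carriage along, pressing only lightly, until the pin finds the hidden hole in the bar underneath. Then push the pin gently but fully home, so that its collar sits flat on the carriage, and let go. Leave the other pins and everything else on the bench alone.

Things in the scene. Friction and masses are not known exactly. Their poses are not given: they have to be found in the camera images.
- pin: Blue-handled steel pin, 80 g, upright in one of the rack's three holes. Origin at the centre of its tip, z up towards the handle. Shaft 10 mm wide, 50 mm long, the last 2 mm tapering to 9 mm at the tip. Then a collar 28 mm wide, 4 mm thick (underside at z = 50 mm) and a round handle 18 mm wide, 50 mm tall (z = 54 to 104 mm). Grip the handle from above at about z = 80 mm.
- pin_tip (a point): the centre of the pin's tip (same as the pin's origin).
- rack: Fixed wooden pin rack, 150 x 40 x 56 mm (x, y, z), origin under its centre. Three square through-holes 11.6 mm wide at x = -50, 0, +50 mm on its own x axis; each holds a pin upright, the collar resting on the top. Which pin is in which hole varies.
- pin_orange: Pin with an orange handle and a shorter shaft (35 mm, origin at its tip), also in the rack; leave it alone.
- pin_black: Pin with a black handle and a shorter shaft (35 mm, origin at its tip), also in the rack; leave it alone.
- rail: The indexing slide, fixed to the bench: aluminium base 110 x 275 x 12 mm, origin under its centre, its own y axis along the direction of sliding. Dark end blocks 70 mm wide at y = 90 to 134 mm either side, tops 68 mm above the bench. Red marks on the base at y = 0. Under the carriage lies a fixed steel index bar, top 55 mm and underside 25 mm above the bench, then clear space down to the base.
- bar_mid (a point): Middle of the index bar's top face (x = y = 0 of the slide), hidden by the carriage. The bar has one 12 mm through-hole, at x = 0 but at an unknown y from -20 to +20 mm of this point: not measured, to be found by feel. 7 to 15 mm down in it a spring ball at its +x side grips the pin: 4 to 8 N of push passes it, less after that; the pin then stays where it is left.
- carriage_hole (a point): centre of the hole in the blue carriage, at its top surface (69 mm above the bench), axes parallel to the slide's. Through-hole 14 mm wide; the carriage plate is 66 x 130 x 12 mm, so its underside is 57 mm above the bench, 2 mm over the index bar.
- carriage (a joint): travel of the blue carriage along the slide's y axis, in m, 0 with its hole on the red marks, -0.024 to +0.024. It slides with about 2 N of friction and stays where it is left; a pin standing in its hole takes it along.
- steel_cup: Bystander: steel cup, 70 mm wide, 75 mm tall, origin under its centre.
- tape_roll: Bystander: yellow roll of tape lying flat, 100 mm wide, 24 mm tall, origin under its centre.
- level: Bystander: grey spirit level, 45 x 240 x 22 mm, origin under its centre.
- meter: Bystander: grey hand-held meter lying flat, 150 x 75 x 42 mm, origin under its centre.
- screwdriver: Bystander: green-handled screwdriver lying on the bench.

How it is judged (in metres and radians):
On the way, in this order (a step that is already met when the one before it is completed fails the run):
1. the pin's tip is in the carriage's hole, at least 6 mm below its top surface (z of pin_tip in the frame of carriage_hole below -0.006 m and horizontal distance between pin_tip and carriage_hole below 0.004 m), for 0.1 s.
2. the pin has entered the hidden hole of the bar (tip at least 20 mm below the carriage's top) (z of pin_tip in the frame of carriage_hole below -0.02 m and horizontal distance between pin_tip and carriage_hole below 0.004 m), for 0.1 s.
At the end, for the whole second after the job is handed in: The blue-handled pin stands through the carriage and the bar, its collar on the carriage (tip at least 48 mm below the carriage's top, within 4 mm of the hole's axis, upright within 0.08 rad), at rest and released (z of pin_tip in the frame of carriage_hole below -0.048 m and horizontal distance between pin_tip and carriage_hole below 0.004 m and angle between the z axis of pin and the z axis of carriage_hole, either way round below 0.08 rad and linear speed of pin below 0.01 m/s); the robot touches nothing.
It fails at once if the slide (base, carriage, hidden bar) is pressed or struck with more than 40 N (contact force between anything else and rail above 40 N).
It fails at once if the orange or the black pin is disturbed (moved over 15 mm) (distance of any of pin_orange, pin_black from where it was at the start of the episode above 0.015 m).
It fails at once if the cup, tape roll, level, meter or screwdriver is disturbed (moved over 20 mm) (distance of any of steel_cup, tape_roll, level, meter, screwdriver from where it was at the start of the episode above 0.02 m).
It also fails if it takes over 61 s, if anything falls off the work surface, if the arm or the gripper's body presses on something with over 40 N, if the wrist force passes 120 N, or if a joint passes its speed limit or range.

### The arm

A 6-joint arm with a two-finger parallel gripper is mounted at the origin on the work surface. World frame = base frame: x ahead of the robot, y to its left, z up, the work surface at z = 0. Lengths are in mm, angles in rad, forces in N, time in s.
With the tool pointing down it reaches from about 275 to 750 mm from the base axis. Payload 10.2 kg.
Tool frame: the origin (TCP) lies at the very end of the fingers, on their centre line; the grasp point (between the pads) lies 19 mm behind it (ctrl.pinch_z is the distance from the TCP to the grasp point, in mm); y points along the fingers, z is the direction in which the jaws open and shut, and the axes are right-handed (so a half turn about y gives the same grasp; the last joint's range is limited). The gripper opens to 85 mm and grips with 20 to 120 N. Pads are 22 mm wide; open, the fingers measure 114 mm over their backs; the gripper's body (76 mm by 85 mm) begins 54 mm behind the grasp point. The pads swing forward as they close: fully open they stand 13 mm farther back than shut.
Start: joints at [1.038, 0.313, 1.498, -0, 1.331, -0.223], TCP at [160.069, 500.009, 209.894] pointing down, gripper open.
Joint ranges: [-2.94, 2.94], [-0.97, 2.17], [0.19, 2.56], [-1.23, 4.37], [0.02, 3.11], [-2.88, 2.88]. Speed limits (rad/s): [2.39, 2.39, 3.01, 3.14, 3.14, 3.14].

### API

Orientations are given as a unit quaternion [w, x, y, z].
In Python, from rig import sense, eyes, ctrl gives the robot as it stands. The module is installed in compiled form; this text tells all that it offers.
- The arm moves only by the shell command python3 -m handwheel 'ROWS' [FORCE]. ROWS is JSON, a list of rows, each an object of numbers: "grip": the finger opening in mm, from 0 to 85.4; "tx", "ty", "tz": the shift along the tool's x, y, z in mm; "wx", "wy", "wz": the turn, a rotation vector about the tool's x, y, z in rad. In form: [{"grip": .., "tx": .., "ty": .., "tz": .., "wx": .., "wy": .., "wz": ..}, ...]. A call has 1 to 10 rows; each row shifts and turns the commanded pose from where the row before left it, along the tool's axes as they then stand; what a row does not reach is not made up. A row lasts 1/12 s, in which the tool goes at most 41.7 mm and 7.16 degrees, less where a joint would pass 70% of its speed; a pose out of reach is approached as far as the arm can. A call is refused whole if a number of a shift passes 41.7 or a number of a turn 0.125, either way. A call with a gripper value outside its range is refused whole. The fingers move at their own pace and stop on an object; FORCE is the grip in N (left out, the last holds). Time passes only in rows, so rows that do not move let the fingers close. It gives the time, the measured TCP pose, the force and the opening at its end, in the units of the state.
- sense(): the state, without advancing time (a new reading comes with each control period).
- eyes.capture(name): name is "scene" or "top" or "wrist"; returns a dict with "pixels" (480x640x3 uint8, red, green, blue), "mtx" (3x3 intrinsics, pixels), "R" (3x3) and "t" (3): a world point X has camera coordinates R X + t. Camera axes: x right, y down, z forward; pixel columns grow to the right and rows downward; lengths in mm; the calibration is good to about 2 mm. A picture is of the moment at which its call begins. There is no depth.
- ctrl.finish_job(): hands the job in, once; it reports no verdict.
The state is a dict: "time_s": time; "joints": joint angles; "dq": joint speeds; "tau": joint torques, N m; "eef_pos": TCP position; "ee_rot": TCP orientation; "force": force on the tool from outside, world axes, zero at the start; "wrist_torque": the same for the moment, N m; "grip_width": opening from 0.0 (shut) to 1.0 (fully open).
Only numpy, scipy, OpenCV 4.12 (cv2) and the standard library are available. Lean on these libraries where they do the work, as an engineer would, in place of code of your own. Each camera call takes 0.05 s, during which the arm holds its last target.

## Working session

There is one attempt and no reset: what is moved stays moved. The work goes in short steps, Python scripts to look and compute and a shell command to move; the robot and the scene stay as the last step left them, time stands still between calls to the robot, and variables do not carry over. Pictures are saved under pics/ and viewed, and the job is handed in when it is done.

```bash
mkdir -p pics; ls; python3 - <<'E'
from rig import sense, eyes, ctrl
import cv2
s=sense()
for k,v in s.items(): print(k,v)
print(ctrl.pinch_z)
for n in ["scene","top","wrist"]:
    c=eyes.capture(n); cv2.imwrite(f"pics/{n}0.png",c["pixels"][:,:,::-1]); print(n,c["mtx"],c["R"],c["t"])
print(sense()["time_s"])
E
```

```text
pics
time_s 0.0
joints [ 1.03760606e+00  3.13427518e-01  1.49843229e+00 -3.85422594e-05
  1.33100538e+00 -2.23408707e-01]
dq [ 0.00169129 -0.00033232  0.00020373  0.00048748 -0.00010749 -0.00234051]
tau [-2.55119703e-04 -4.12244618e+01 -2.59750539e+01 -1.72021169e-04
  3.99030716e-03  6.53102830e-06]
eef_pos [159.92355338 499.74918275 209.348406  ]
ee_rot [-0.69821895  0.69906492 -0.10923755  0.10892981]
force [0.28876822 0.15118928 0.1831215 ]
wrist_torque [-0.02018771  0.02574539 -0.01962718]
grip_width 0.9989798603838234
18.700000000000003
scene [[521.0423622    0.         309.81874539]
 [  0.         521.0423622  234.55418807]
 [  0.           0.           1.        ]] [[-0.61725076  0.78651184 -0.0200158 ]
 [ 0.43813455  0.3224926  -0.83906891]
 [-0.65348268 -0.52668553 -0.54365681]] [ 356.46048047 -182.17870997 1637.94715291]
top [[433.20490976   0.         315.02339106]
 [  0.         433.20490976 249.24766871]
 [  0.           0.           1.        ]] [[ 0.02873135 -0.99953679 -0.01003601]
 [-0.99480972 -0.02761214 -0.0979346 ]
 [ 0.09761211  0.01279772 -0.99514225]] [ -25.55609996  581.19524897 1028.84442176]
wrist [[392.12366116   0.         322.37564787]
 [  0.         392.12366116 238.90597763]
 [  0.           0.           1.        ]] [[ 0.30343498  0.95285007 -0.00199   ]
 [ 0.90843329 -0.28865898  0.30236557]
 [ 0.28753462 -0.09355608 -0.95318996]] [-524.84666849  -40.03311395  380.13113751]
0.15
```

View pics/scene0.png

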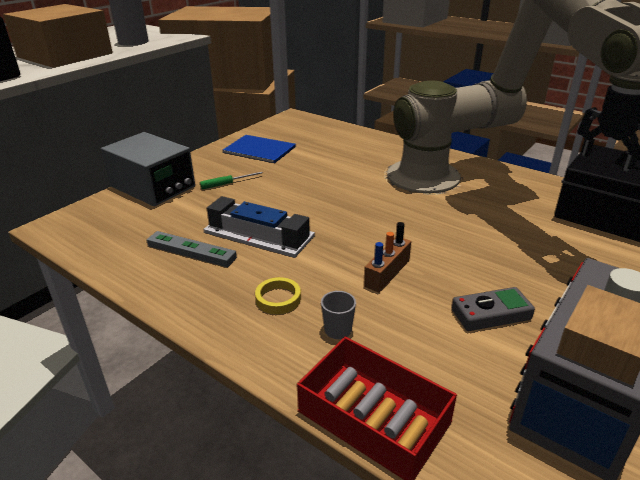

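View pics/top0.png

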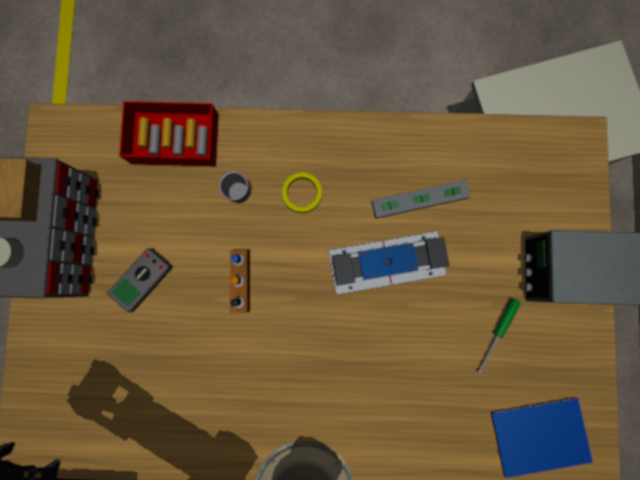

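View pics/wrist0.png

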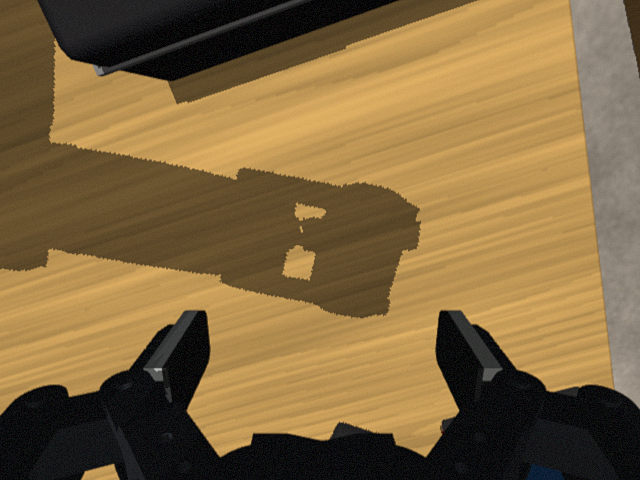

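The scene shows the blue pin at the outer end of the rack (378,255). In the top view it's at about (238,258), and the carriage hole is near (388,261). I'll zoom in on both.

```bash
python3 - <<'E'
import cv2
t=cv2.imread("pics/top0.png"); s=cv2.imread("pics/scene0.png")
cv2.imwrite("pics/c1.png",cv2.resize(t[240:320,200:280],None,fx=7,fy=7,interpolation=cv2.INTER_CUBIC))
cv2.imwrite("pics/c2.png",cv2.resize(t[225:300,325:455],None,fx=6,fy=6,interpolation=cv2.INTER_CUBIC))
cv2.imwrite("pics/c3.png",cv2.resize(s[190:260,195:325],None,fx=6,fy=6,interpolation=cv2.INTER_CUBIC))
cv2.imwrite("pics/c4.png",cv2.resize(s[215:295,355:425],None,fx=7,fy=7,interpolation=cv2.INTER_CUBIC))
E
```

```text
(no output)
```

View pics/c1.png

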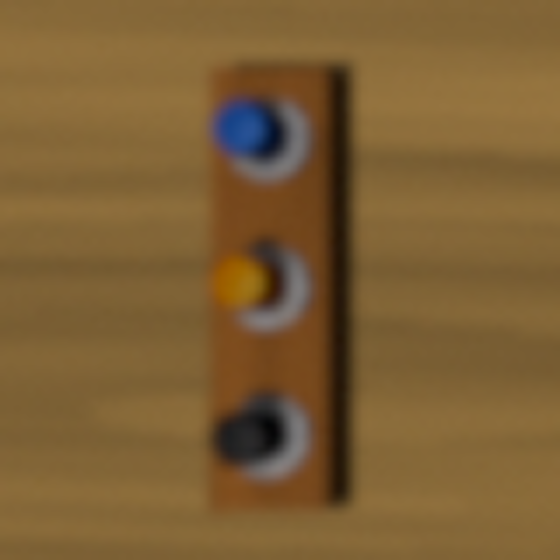

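View pics/c2.png

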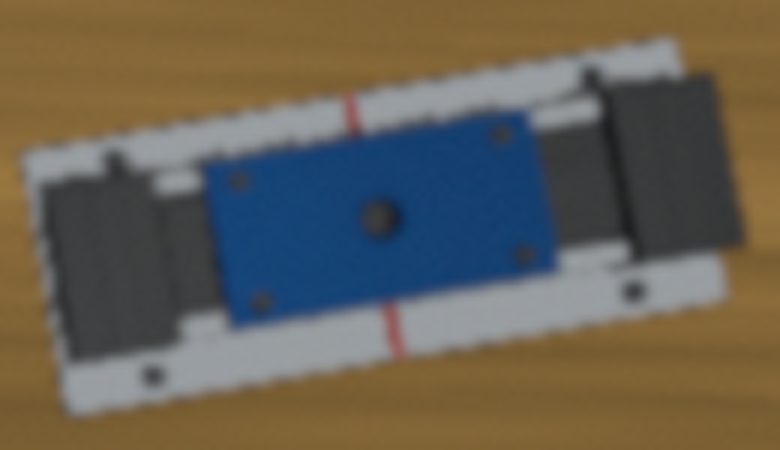

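View pics/c3.png

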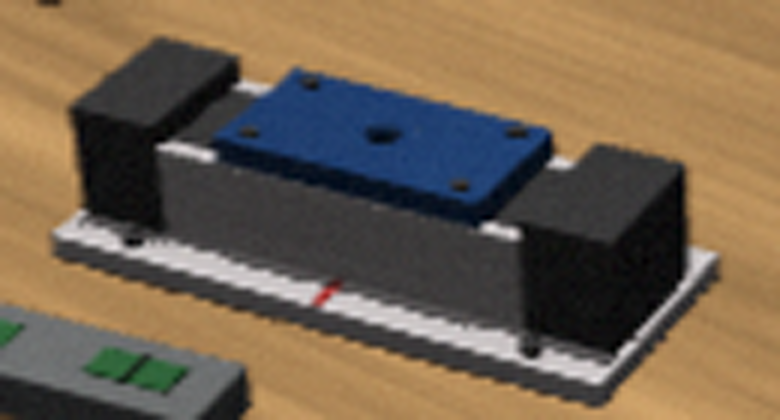

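View pics/c4.png

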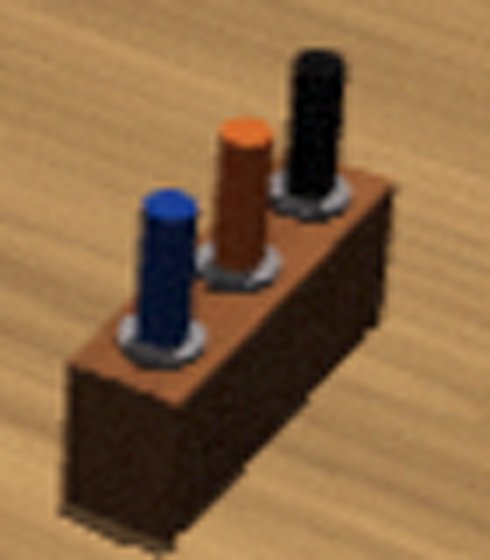

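```bash
cat > h.py <<'E'
import numpy as np
from rig import sense, eyes, ctrl
from scipy.spatial.transform import Rotation as Ro
def plane(c,uv,z):
    uv=np.atleast_2d(np.array(uv,float)); K=np.asarray(c["mtx"]);R=np.asarray(c["R"]);t=np.asarray(c["t"])
    d=np.c_[uv,np.ones(len(uv))]@np.linalg.inv(K).T@R; o=-R.T@t
    return o+d*((z-o[2])/d[:,2])[:,None]
def proj(c,X):
    X=np.atleast_2d(X)@np.asarray(c["R"]).T+c["t"]; p=X@np.asarray(c["mtx"]).T; return p[:,:2]/p[:,2:]
def rot():
    q=np.array(sense()["ee_rot"]); return Ro.from_quat(q[[1,2,3,0]]).as_matrix()
def uncrop(p,x0,y0,f): p=np.atleast_2d(np.array(p,float)); return (p+.5)/f-.5+[x0,y0]
E
python3 - <<'E'
from h import *
np.set_printoptions(precision=2,suppress=True)
T=eyes.capture("top"); S=eyes.capture("scene")
print("T-col",plane(T,uncrop([268,141],200,240,7),60), "T-top",plane(T,uncrop([240,127],200,240,7),110))
print("S-col",plane(S,uncrop([162,338],355,215,7),60),"S-top",plane(S,uncrop([170,206],355,215,7),110))
print("S-black top",plane(S,uncrop([320,65],355,215,7),110), "S-or",plane(S,uncrop([245,133],355,215,7),110))
print("rack T",plane(T,uncrop([[212,68],[330,68],[332,503],[212,503]],200,240,7),56))
print("hole T",plane(T,uncrop([380,217],325,225,6),69),"S",plane(S,uncrop([382,135],195,190,6),69))
c=plane(T,uncrop([[203,165],[540,112],[556,270],[232,326]],325,225,6),69);print("car T",c,c.mean(0))
c2=plane(S,uncrop([[298,69],[552,128],[487,205],[216,134]],195,190,6),69);print("car S",c2,c2.mean(0))
for c in (c,): 
    d=c[1]-c[0]+c[2]-c[3]; print(np.degrees(np.arctan2(d[1],d[0])))
d=c2[1]-c2[0]+c2[2]-c2[3]; print(np.degrees(np.arctan2(d[1],d[0])))
print("marks T",plane(T,uncrop([[350,95],[353,130],[390,305],[399,355]],325,225,6),12))
print("tool R",rot(), sense()["eef_pos"])
E
```

```text
T-col [[548.65 172.25  60.  ]] T-top [[549.47 171.92 110.  ]]
S-col [[548.62 170.55  60.  ]] S-top [[548.03 170.11 110.  ]]
S-black top [[448.28 165.83 110.  ]] S-or [[498.33 167.27 110.  ]]
rack T [[573.26 193.24  56.  ]
 [574.38 153.05  56.  ]
 [427.96 145.9   56.  ]
 [426.78 186.2   56.  ]]
hole T [[ 555.44 -180.67   69.  ]] S [[ 553.02 -185.67   69.  ]]
car T [[ 573.85 -111.46   69.  ]
 [ 598.3  -242.55   69.  ]
 [ 536.72 -249.13   69.  ]
 [ 511.44 -123.88   69.  ]] [ 555.08 -181.76   69.  ]
car S [[ 532.59 -255.39   69.  ]
 [ 505.49 -130.67   69.  ]
 [ 569.26 -111.72   69.  ]
 [ 594.61 -243.97   69.  ]] [ 550.49 -185.44   69.  ]
-79.02192933729985
101.53528977740797
marks T [[ 609.96 -176.58   12.  ]
 [ 595.45 -178.01   12.  ]
 [ 523.73 -194.11   12.  ]
 [ 503.4  -198.03   12.  ]]
tool R [[ 0.95 -0.    0.3 ]
 [-0.3  -0.    0.95]
 [-0.   -1.   -0.  ]] [160.01 499.9  209.67]
```

Both cameras put the blue pin at about (549, 171), with the collar at z=60 and the handle top at z=110, which matches the 56 mm rack. I'll rotate so the jaws open across the rack, then move above the pin.

```bash
python3 -m handwheel '[{"wy":-0.12},{"wy":-0.12},{"wy":-0.118},{"tx":28.6,"tz":-26.7},{"tx":28.6,"tz":-26.7},{"tx":28.6,"tz":-26.7},{"tx":28.6,"tz":-26.7},{"tx":28.6,"tz":-26.7},{"tx":28.6,"tz":-26.7},{"tx":28.6,"tz":-26.7}]' 40
python3 -m handwheel '[{"tx":28.6,"tz":-26.7},{"tx":28.6,"tz":-26.7},{"tx":28.6,"tz":-26.7},{"tx":28.6,"tz":-26.7},{"tx":28.6,"tz":-26.7},{"tx":20},{},{}]'
python3 - <<'E'
from h import *
np.set_printoptions(precision=3,suppress=True)
import cv2
R=rot();s=sense();print(R,s["eef_pos"],s["force"],s["time_s"])
d=np.array([548.7,171.2,67])-s["eef_pos"];print("tool delta",R.T@d)
w=eyes.capture("wrist");cv2.imwrite("pics/w1.png",w["pixels"][:,:,::-1])
print(proj(w,[[548.7,171.2,110],[548.7,171.2,60]]))
E
```

```text
[[ 0.952 -0.     0.305]
 [-0.305 -0.     0.952]
 [-0.    -1.    -0.001]] [160.009 499.901 209.672] [-0.426  0.511 -0.375] 0.25
tool delta [ 470.409  142.711 -194.497]
[[138.507 654.485]
 [157.417 599.123]]invalid input
invalid input
```

View pics/w1.png

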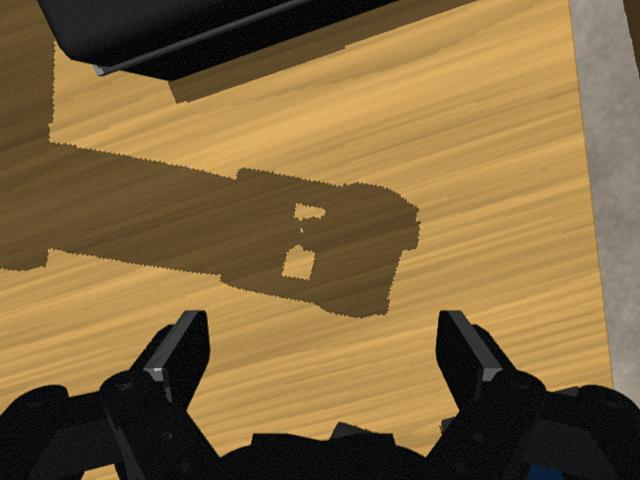

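The wrist view hasn't changed: both calls were refused, so it seems every row needs all seven keys. I'll resend with full rows.

```bash
python3 -m handwheel '[{"grip":85,"tx":0,"ty":0,"tz":0,"wx":0,"wy":-0.12,"wz":0},{"grip":85,"tx":0,"ty":0,"tz":0,"wx":0,"wy":-0.12,"wz":0},{"grip":85,"tx":0,"ty":0,"tz":0,"wx":0,"wy":-0.118,"wz":0},{"grip":85,"tx":0,"ty":0,"tz":0,"wx":0,"wy":0,"wz":0}]' 40
python3 - <<'E'
from h import *
np.set_printoptions(precision=3,suppress=True)
R=rot();s=sense();print(R,s["eef_pos"],s["force"],s["time_s"])
d=np.array([548.7,171.2,67])-s["eef_pos"];print("tool delta",R.T@d)
E
```

```text
time_s: 0.63
eef_pos: [160.0, 500.0, 209.8]
ee_rot: [-0.707, 0.707, 0.018, -0.019]
force: [0.0, 0.1, 0.1]
grip_width: 1.0
[[ 0.999 -0.    -0.052]
 [ 0.052 -0.     0.999]
 [-0.    -1.    -0.   ]] [160.033 499.967 209.825] [0.029 0.084 0.057] 0.6333
tool delta [ 370.927  142.846 -348.651]
```

```bash
python3 -m handwheel '[{"grip":85,"tx":28.5,"ty":0,"tz":-26.8,"wx":0,"wy":0,"wz":0},{"grip":85,"tx":28.5,"ty":0,"tz":-26.8,"wx":0,"wy":0,"wz":0},{"grip":85,"tx":28.5,"ty":0,"tz":-26.8,"wx":0,"wy":0,"wz":0},{"grip":85,"tx":28.5,"ty":0,"tz":-26.8,"wx":0,"wy":0,"wz":0},{"grip":85,"tx":28.5,"ty":0,"tz":-26.8,"wx":0,"wy":0,"wz":0},{"grip":85,"tx":28.5,"ty":0,"tz":-26.8,"wx":0,"wy":0,"wz":0},{"grip":85,"tx":28.5,"ty":0,"tz":-26.8,"wx":0,"wy":0,"wz":0},{"grip":85,"tx":28.5,"ty":0,"tz":-26.8,"wx":0,"wy":0,"wz":0},{"grip":85,"tx":28.5,"ty":0,"tz":-26.8,"wx":0,"wy":0,"wz":0},{"grip":85,"tx":28.5,"ty":0,"tz":-26.8,"wx":0,"wy":0,"wz":0}]'
python3 -m handwheel '[{"grip":85,"tx":28.5,"ty":0,"tz":-26.8,"wx":0,"wy":0,"wz":0},{"grip":85,"tx":28.5,"ty":0,"tz":-26.8,"wx":0,"wy":0,"wz":0},{"grip":85,"tx":28.5,"ty":0,"tz":-26.8,"wx":0,"wy":0,"wz":0},{"grip":85,"tx":0,"ty":0,"tz":0,"wx":0,"wy":0,"wz":0},{"grip":85,"tx":0,"ty":0,"tz":0,"wx":0,"wy":0,"wz":0}]'
python3 - <<'E'
from h import *
import cv2
np.set_printoptions(precision=3,suppress=True)
R=rot();s=sense();print(R,s["eef_pos"],s["force"],s["time_s"],s["joints"])
d=np.array([548.7,171.2,67])-s["eef_pos"];print("tool delta",R.T@d)
w=eyes.capture("wrist");cv2.imwrite("pics/w1.png",w["pixels"][:,:,::-1])
print(proj(w,[[548.7,171.2,110],[548.7,171.2,60]]))
E
```

```text
time_s: 1.47
eef_pos: [458.9, 244.5, 210.0]
ee_rot: [0.707, -0.707, -0.016, 0.015]
force: [0.7, 0.5, -0.4]
grip_width: 0.995
time_s: 1.88
eef_pos: [547.7, 168.6, 209.2]
ee_rot: [0.707, -0.707, -0.015, 0.015]
force: [-0.2, -0.3, -0.1]
grip_width: 0.992
[[ 0.999 -0.001 -0.042]
 [ 0.042  0.     0.999]
 [-0.001 -1.     0.   ]] [547.681 168.582 209.181] [-0.2   -0.318 -0.085] 1.8833 [ 0.094  0.421  1.347  0.     1.375 -1.519]
tool delta [  1.274 142.18    2.566]
[[325.419 232.305]
 [325.026 214.952]]
```

View pics/w1.png

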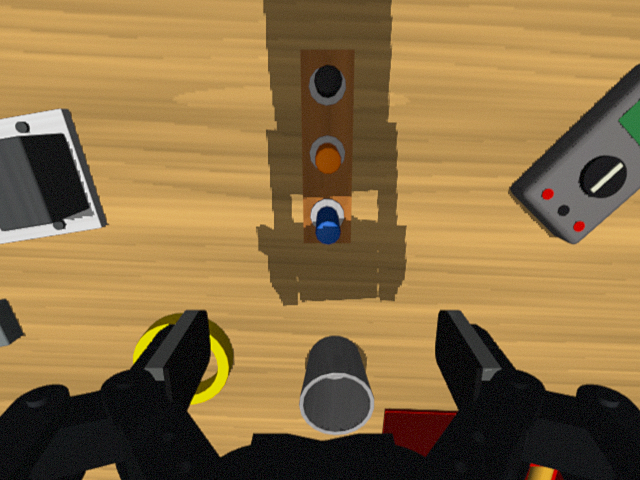

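The blue handle top is at (327,232), against a predicted (325,232), so it agrees to about 1 mm. I'll descend in two stages.

```bash
python3 -m handwheel '[{"grip":85,"tx":1.0,"ty":25,"tz":3,"wx":0,"wy":0,"wz":0},{"grip":85,"tx":0,"ty":30,"tz":0,"wx":0,"wy":0,"wz":0},{"grip":85,"tx":0,"ty":30,"tz":0,"wx":0,"wy":0,"wz":0},{"grip":85,"tx":0,"ty":25,"tz":0,"wx":0,"wy":0,"wz":0},{"grip":85,"tx":0,"ty":20,"tz":0,"wx":0,"wy":0,"wz":0},{"grip":85,"tx":0,"ty":12,"tz":0,"wx":0,"wy":0,"wz":0},{"grip":85,"tx":0,"ty":0,"tz":0,"wx":0,"wy":0,"wz":0},{"grip":85,"tx":0,"ty":0,"tz":0,"wx":0,"wy":0,"wz":0}]'
python3 - <<'E'
from h import *
import cv2
np.set_printoptions(precision=3,suppress=True)
R=rot();s=sense();print(R,s["eef_pos"],s["force"],s["time_s"])
d=np.array([548.7,172,67])-s["eef_pos"];print("tool delta",R.T@d)
w=eyes.capture("wrist");cv2.imwrite("pics/w2.png",w["pixels"][:,:,::-1])
print(proj(w,[[548.7,172,110],[548.7,172,60]]))
E
```

```text
time_s: 2.6
eef_pos: [547.1, 173.8, 68.3]
ee_rot: [0.707, -0.707, -0.017, 0.017]
force: [0.1, -0.5, 1.6]
grip_width: 0.996
[[ 0.999 -0.    -0.048]
 [ 0.048  0.     0.999]
 [-0.    -1.     0.   ]] [547.143 173.84   68.273] [ 0.107 -0.519  1.617] 2.6
tool delta [ 1.467  1.272 -1.913]
[[315.325 345.518]
 [317.206 287.004]]
```

View pics/w2.png

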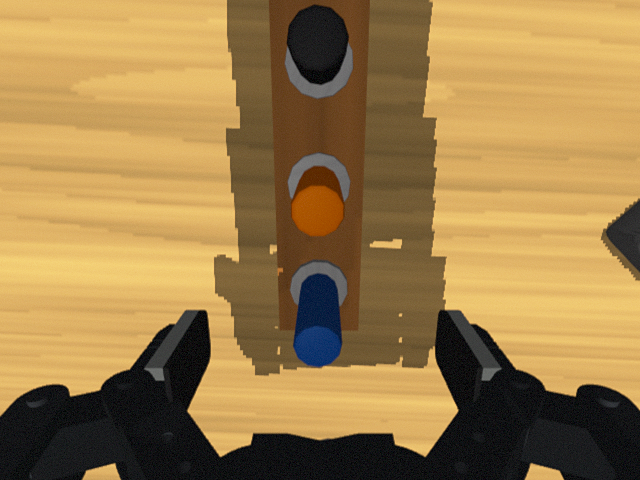

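The handle top is at (318,346), centred between the fingers. I'll trim the position and close.

```bash
python3 -m handwheel '[{"grip":85,"tx":1.5,"ty":1,"tz":-1.2,"wx":0,"wy":0,"wz":0},{"grip":40,"tx":0,"ty":0,"tz":0,"wx":0,"wy":0,"wz":0},{"grip":10,"tx":0,"ty":0,"tz":0,"wx":0,"wy":0,"wz":0},{"grip":10,"tx":0,"ty":0,"tz":0,"wx":0,"wy":0,"wz":0},{"grip":10,"tx":0,"ty":0,"tz":0,"wx":0,"wy":0,"wz":0},{"grip":10,"tx":0,"ty":0,"tz":0,"wx":0,"wy":0,"wz":0},{"grip":10,"tx":0,"ty":0,"tz":0,"wx":0,"wy":0,"wz":0},{"grip":10,"tx":0,"ty":0,"tz":0,"wx":0,"wy":0,"wz":0}]' 50
python3 -m handwheel '[{"grip":10,"tx":0,"ty":0,"tz":0,"wx":0,"wy":0,"wz":0},{"grip":10,"tx":0,"ty":0,"tz":0,"wx":0,"wy":0,"wz":0},{"grip":10,"tx":0,"ty":0,"tz":0,"wx":0,"wy":0,"wz":0}]' 50
python3 - <<'E'
from h import *
s=sense();print(s)
E
```

```text
time_s: 3.32
eef_pos: [549.4, 171.9, 67.1]
ee_rot: [0.707, -0.707, -0.017, 0.017]
force: [0.2, 0.6, 1.5]
grip_width: 0.19
time_s: 3.57
eef_pos: [549.4, 171.9, 67.1]
ee_rot: [0.707, -0.707, -0.017, 0.017]
force: [-0.3, 1.0, 3.7]
grip_width: 0.194
{'time_s': 3.5667, 'joints': array([ 9.97116904e-02,  5.66725167e-01,  1.51312782e+00,  1.06592127e-04,
        1.06136287e+00, -1.51937523e+00]), 'dq': array([ 0.0009979 , -0.00035097, -0.00089501,  0.00040538,  0.00072054,
        0.00067351]), 'tau': array([-5.43253720e-01, -4.72908962e+01, -2.17341131e+01, -1.82450898e-01,
       -1.32664558e-01, -3.18966035e-03]), 'eef_pos': array([549.44904044, 171.8752218 ,  67.10591029]), 'ee_rot': array([ 0.70694397, -0.70685823, -0.01718363,  0.01692292]), 'force': array([-0.31862069,  1.03103325,  3.72415528]), 'wrist_torque': array([ 0.077398  ,  0.12635265, -0.00085961]), 'grip_width': 0.19398641766101715}
```

```bash
python3 -m handwheel '[{"grip":10,"tx":0,"ty":-5,"tz":0,"wx":0,"wy":0,"wz":0},{"grip":10,"tx":0,"ty":-10,"tz":0,"wx":0,"wy":0,"wz":0},{"grip":10,"tx":0,"ty":-15,"tz":0,"wx":0,"wy":0,"wz":0},{"grip":10,"tx":0,"ty":-15,"tz":0,"wx":0,"wy":0,"wz":0},{"grip":10,"tx":0,"ty":-20,"tz":0,"wx":0,"wy":0,"wz":0},{"grip":10,"tx":0,"ty":-20,"tz":0,"wx":0,"wy":0,"wz":0},{"grip":10,"tx":0,"ty":-15,"tz":0,"wx":0,"wy":0,"wz":0},{"grip":10,"tx":0,"ty":0,"tz":0,"wx":0,"wy":0,"wz":0},{"grip":10,"tx":0,"ty":0,"tz":0,"wx":0,"wy":0,"wz":0}]'
python3 - <<'E'
from h import *
import cv2
np.set_printoptions(precision=3,suppress=True)
R=rot();s=sense();print(R,s["eef_pos"],s["force"],s["time_s"],s["grip_width"])
p=s["eef_pos"]
for n in ["wrist","scene"]:
    w=eyes.capture(n);cv2.imwrite(f"pics/{n}3.png",w["pixels"][:,:,::-1])
    print(proj(w,p+R@np.array([[0,61.1,0],[0,7.1,0],[0,-42.9,0]]).T.T@R.T*0+ (np.array([[0,61.1,0],[0,7.1,0],[0,-42.9,0]])@R.T)))
im=cv2.imread("pics/scene3.png");cv2.imwrite("pics/s3c.png",cv2.resize(im[130:290,300:460],None,fx=4,fy=4,interpolation=cv2.INTER_CUBIC)[:600])
E
```

```text
time_s: 4.32
eef_pos: [549.4, 171.8, 167.4]
ee_rot: [-0.707, 0.707, 0.017, -0.017]
force: [0.2, 1.0, -0.9]
grip_width: 0.19
[[ 0.999  0.001 -0.048]
 [ 0.048  0.     0.999]
 [ 0.001 -1.    -0.   ]] [549.438 171.765 167.35 ] [ 0.166  0.979 -0.867] 4.3167 0.19029044492239086
[[321.595 248.295]
 [321.27  285.213]
 [320.753 343.811]]
[[379.058 245.993]
 [380.408 224.848]
 [381.723 204.24 ]]
```

View pics/wrist3.png

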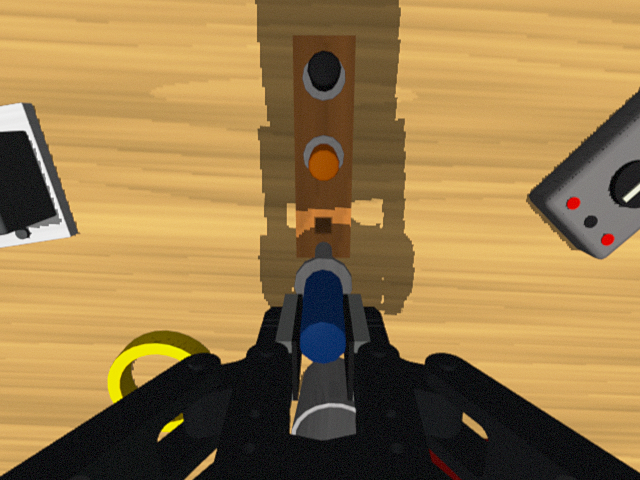

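View pics/s3c.png

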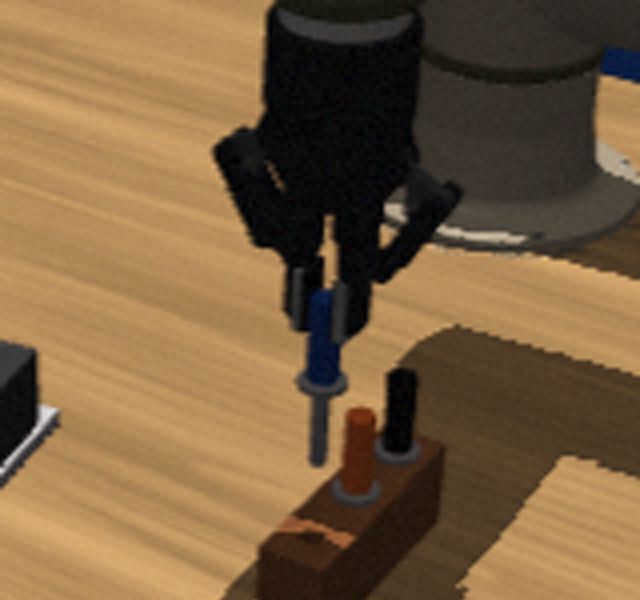

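The pin is held straight (tip at (323,247), as predicted), and the other two pins stayed in place. Next I'll align with the slide at about 11.3° and move over to it.

```bash
python3 -m handwheel '[{"grip":10,"tx":0,"ty":0,"tz":0,"wx":0,"wy":-0.075,"wz":0},{"grip":10,"tx":0,"ty":0,"tz":0,"wx":0,"wy":-0.074,"wz":0},{"grip":10,"tx":-5.0,"ty":0,"tz":-27,"wx":0,"wy":0,"wz":0},{"grip":10,"tx":-7.2,"ty":0,"tz":-38.8,"wx":0,"wy":0,"wz":0},{"grip":10,"tx":-7.2,"ty":0,"tz":-38.8,"wx":0,"wy":0,"wz":0},{"grip":10,"tx":-7.2,"ty":0,"tz":-38.8,"wx":0,"wy":0,"wz":0},{"grip":10,"tx":-7.2,"ty":0,"tz":-38.8,"wx":0,"wy":0,"wz":0},{"grip":10,"tx":-7.2,"ty":0,"tz":-38.8,"wx":0,"wy":0,"wz":0},{"grip":10,"tx":-7.2,"ty":0,"tz":-38.8,"wx":0,"wy":0,"wz":0},{"grip":10,"tx":-7.2,"ty":0,"tz":-38.8,"wx":0,"wy":0,"wz":0}]'
python3 -m handwheel '[{"grip":10,"tx":-6,"ty":0,"tz":-30,"wx":0,"wy":0,"wz":0},{"grip":10,"tx":-4,"ty":0,"tz":-20,"wx":0,"wy":0,"wz":0},{"grip":10,"tx":0,"ty":0,"tz":0,"wx":0,"wy":0,"wz":0},{"grip":10,"tx":0,"ty":0,"tz":0,"wx":0,"wy":0,"wz":0},{"grip":10,"tx":0,"ty":0,"tz":0,"wx":0,"wy":0,"wz":0}]'
python3 - <<'E'
from h import *
import cv2
np.set_printoptions(precision=3,suppress=True)
R=rot();s=sense();print(R,s["eef_pos"],s["force"],s["time_s"],s["grip_width"])
p=s["eef_pos"]
w=eyes.capture("wrist");cv2.imwrite("pics/w4.png",w["pixels"][:,:,::-1])
print(proj(w,p+(np.array([[0,61.1,0],[0,7.1,0],[0,-42.9,0]])@R.T)))
print(proj(w,[[554.2,-183,69]]))
E
```

```text
time_s: 5.25
eef_pos: [552.7, -133.6, 165.7]
ee_rot: [0.704, -0.703, -0.069, 0.07]
force: [0.8, 0.2, -1.0]
grip_width: 0.189
time_s: 5.67
eef_pos: [553.2, -182.0, 166.1]
ee_rot: [0.704, -0.703, -0.069, 0.07]
force: [-0.2, -0.9, -0.3]
grip_width: 0.187
[[ 0.981 -0.001 -0.196]
 [ 0.196  0.001  0.981]
 [-0.001 -1.     0.001]] [ 553.209 -182.022  166.067] [-0.249 -0.909 -0.329] 5.6667 0.18710673395696262
[[321.575 248.2  ]
 [321.241 285.087]
 [320.71  343.641]]
[[319.879 232.606]]
```

View pics/w4.png

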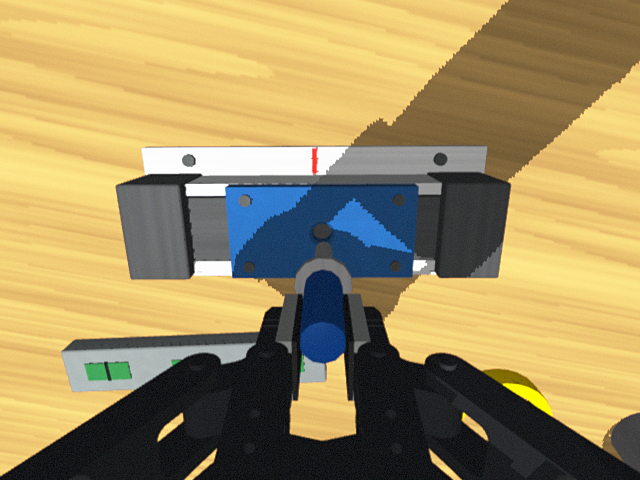

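The hole is at about (321,231), with the tip just below it at (323,247). The slide lies parallel to the image rows. I'll enlarge the crop to get the remaining offset.

```bash
python3 - <<'E'
import cv2
t=cv2.imread("pics/w4.png")
t=cv2.convertScaleAbs(t,alpha=1.6,beta=20)
cv2.imwrite("pics/w4c.png",cv2.resize(t[205:270,280:365],None,fx=9,fy=9,interpolation=cv2.INTER_CUBIC))
cv2.imwrite("pics/w4d.png",cv2.resize(t[140:290,110:515],None,fx=1.95,fy=1.95,interpolation=cv2.INTER_CUBIC))
E
```

```text
(no output)
```

View pics/w4c.png

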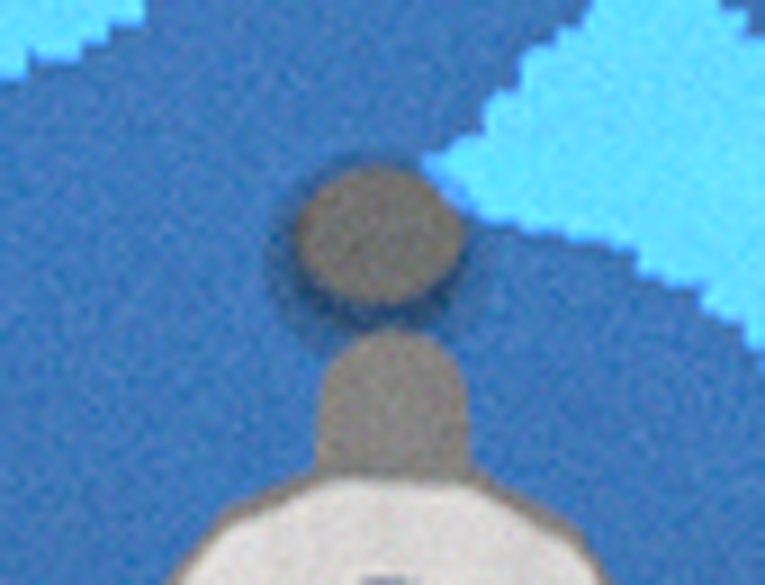

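View pics/w4d.png

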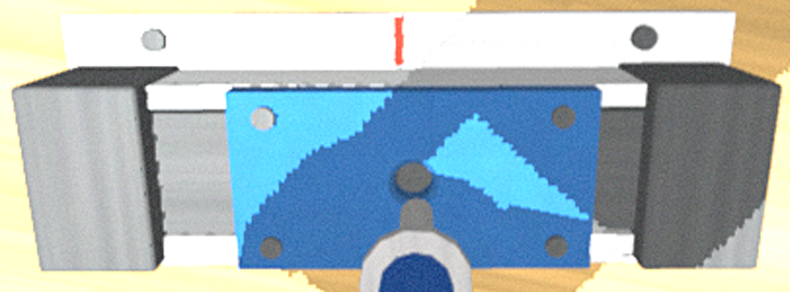

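```bash
python3 - <<'E'
from h import *
np.set_printoptions(precision=3,suppress=True)
R=rot();p=sense()["eef_pos"]
w=eyes.capture("wrist")
h=plane(w,[[319.1,231.5]],69)[0];print(h, R.T@(h-p))
# carriage plate corners at top (crop w4d) -> angle, centre
c=plane(w,(np.array([[228,90],[600,88],[589,266],[240,268]])+.5)/1.95-.5+[110,140]-[2.2,.4],69)
print(c,c.mean(0),np.linalg.norm(np.diff(c,axis=0),axis=1)); d=c[1]-c[0]+c[2]-c[3]; print(np.degrees(np.arctan2(d[1],d[0]))-90)
m=plane(w,(np.array([[399,40]])+.5)/1.95-.5+[110,140]-[2.2,.4],12);print("mark",m,(R.T@(m[0]-p)))
E
```

```text
[ 553.801 -183.418   69.   ] [ 0.177 97.338 -1.836]
[[ 534.871 -251.876   69.   ]
 [ 508.833 -126.736   69.   ]
 [ 573.469 -112.985   69.   ]
 [ 599.852 -239.275   69.   ]] [ 554.256 -182.718   69.   ] [127.821  66.083 129.016]
11.777092129210544
mark [[ 512.879 -197.716   12.   ]] [-42.712 154.368  -7.848]
```

The hole estimate is (553.8,-183.4), and the plate centre (554.3,-182.7) agrees with it. The plate measures 128 × 66 mm, as it should. I'll correct and lower until the tip is about 6 mm above the carriage.

```bash
python3 -m handwheel '[{"grip":10,"tx":0.3,"ty":6,"tz":-1.7,"wx":0,"wy":0.0,"wz":0},{"grip":10,"tx":0,"ty":10,"tz":0,"wx":0,"wy":0,"wz":0},{"grip":10,"tx":0,"ty":10,"tz":0,"wx":0,"wy":0,"wz":0},{"grip":10,"tx":0,"ty":4,"tz":0,"wx":0,"wy":0,"wz":0},{"grip":10,"tx":0,"ty":0,"tz":0,"wx":0,"wy":0,"wz":0},{"grip":10,"tx":0,"ty":0,"tz":0,"wx":0,"wy":0,"wz":0}]'
python3 - <<'E'
from h import *
import cv2
np.set_printoptions(precision=3,suppress=True)
R=rot();s=sense();print(s["eef_pos"],s["force"],s["time_s"])
p=s["eef_pos"]
w=eyes.capture("wrist");t=w["pixels"][:,:,::-1]
print(proj(w,p+(np.array([[0,61.1,0],[0,7.1,0],[0,-42.9,0]])@R.T)), proj(w,[[553.9,-183.3,69]]))
t=cv2.convertScaleAbs(t,alpha=1.6,beta=20)
cv2.imwrite("pics/w5c.png",cv2.resize(t[215:280,280:365],None,fx=9,fy=9,interpolation=cv2.INTER_CUBIC))
w=eyes.capture("scene");t=w["pixels"][:,:,::-1]
print(proj(w,p+(np.array([[0,61.1,0],[0,7.1,0],[0,-42.9,0]])@R.T)), proj(w,[[553.9,-183.3,69]]))
cv2.imwrite("pics/s5c.png",cv2.resize(t[150:260,200:320],None,fx=5,fy=5,interpolation=cv2.INTER_CUBIC))
E
```

```text
time_s: 6.27
eef_pos: [554.1, -184.4, 136.6]
ee_rot: [0.704, -0.704, -0.069, 0.07]
force: [-1.2, 0.0, 0.0]
grip_width: 0.185
[ 554.058 -184.359  136.569] [-1.17   0.035  0.012] 6.2667
[[321.6   248.224]
 [321.272 285.114]
 [320.753 343.674]] [[323.302 244.981]]
[[258.18  210.217]
 [256.57  191.547]
 [255.014 173.494]] [[258.697 212.501]]
```

View pics/w5c.png

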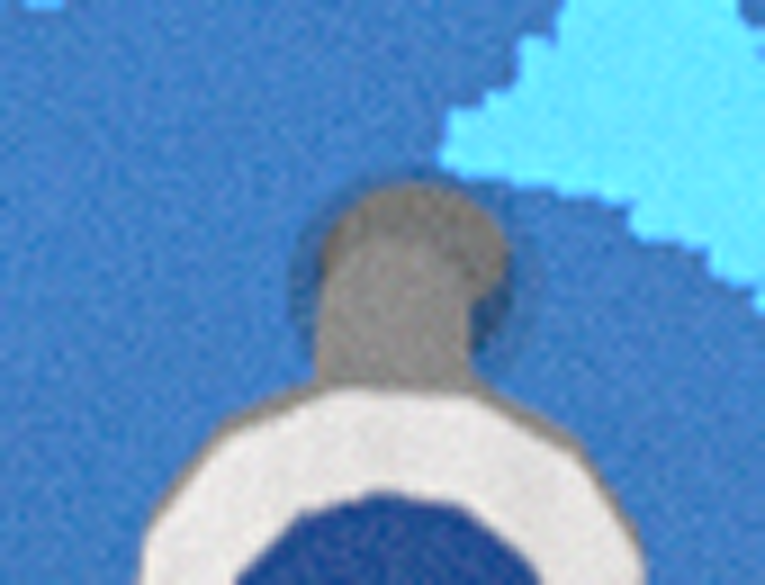

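View pics/s5c.png

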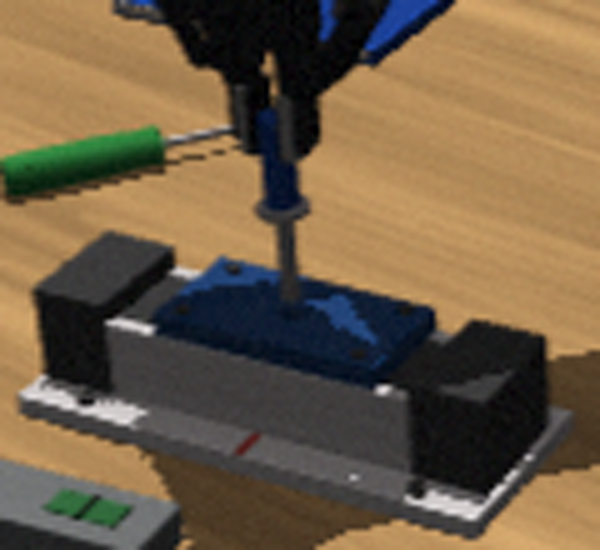

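The tip sits about 1.3 mm left of the hole centre because the previous move overshot. I'll correct tz by +1.2 and descend to tip z of about 60 (bar top at 55), watching the force.

```bash
python3 -m handwheel '[{"grip":10,"tx":0,"ty":0,"tz":1.2,"wx":0,"wy":0.0,"wz":0},{"grip":10,"tx":0,"ty":2,"tz":0,"wx":0,"wy":0,"wz":0},{"grip":10,"tx":0,"ty":2,"tz":0,"wx":0,"wy":0,"wz":0},{"grip":10,"tx":0,"ty":2,"tz":0,"wx":0,"wy":0,"wz":0},{"grip":10,"tx":0,"ty":1.5,"tz":0,"wx":0,"wy":0,"wz":0},{"grip":10,"tx":0,"ty":1,"tz":0,"wx":0,"wy":0,"wz":0},{"grip":10,"tx":0,"ty":0,"tz":0,"wx":0,"wy":0,"wz":0}]'
python3 -m handwheel '[{"grip":10,"tx":0,"ty":1,"tz":0,"wx":0,"wy":0.0,"wz":0},{"grip":10,"tx":0,"ty":1,"tz":0,"wx":0,"wy":0,"wz":0},{"grip":10,"tx":0,"ty":0,"tz":0,"wx":0,"wy":0,"wz":0}]'
python3 - <<'E'
from h import *
s=sense();print(s["eef_pos"],s["force"],s["wrist_torque"])
E
```

```text
time_s: 6.95
eef_pos: [553.8, -183.2, 128.1]
ee_rot: [0.704, -0.704, -0.069, 0.07]
force: [0.2, -0.2, -0.1]
grip_width: 0.187
time_s: 7.2
eef_pos: [553.8, -183.3, 126.2]
ee_rot: [0.704, -0.704, -0.07, 0.07]
force: [-0.4, 0.7, -0.2]
grip_width: 0.19
[ 553.8338172  -183.29660285  126.21907267] [-0.4325691   0.669472   -0.19961564] [ 0.06571184  0.02330481 -0.03480263]
```

The tip is about 4 mm into the hole with no contact force. I'll continue down.

```bash
python3 -m handwheel '[{"grip":10,"tx":0,"ty":1,"tz":0,"wx":0,"wy":0.0,"wz":0},{"grip":10,"tx":0,"ty":1,"tz":0,"wx":0,"wy":0,"wz":0},{"grip":10,"tx":0,"ty":1,"tz":0,"wx":0,"wy":0,"wz":0},{"grip":10,"tx":0,"ty":1,"tz":0,"wx":0,"wy":0,"wz":0},{"grip":10,"tx":0,"ty":0.5,"tz":0,"wx":0,"wy":0,"wz":0},{"grip":10,"tx":0,"ty":0,"tz":0,"wx":0,"wy":0,"wz":0},{"grip":10,"tx":0,"ty":0,"tz":0,"wx":0,"wy":0,"wz":0}]'
python3 - <<'E'
from h import *
import cv2
s=sense();print(s["eef_pos"],s["force"],s["wrist_torque"])
t=eyes.capture("wrist")["pixels"][:,:,::-1]
t=cv2.convertScaleAbs(t,alpha=1.6,beta=20)
cv2.imwrite("pics/w6c.png",cv2.resize(t[215:280,280:365],None,fx=9,fy=9,interpolation=cv2.INTER_CUBIC))
E
```

```text
time_s: 7.78
eef_pos: [553.9, -183.3, 121.9]
ee_rot: [-0.704, 0.704, 0.07, -0.07]
force: [0.1, 0.1, -0.7]
grip_width: 0.185
[ 553.90828959 -183.30795949  121.89211999] [ 0.08815187  0.11388718 -0.66352984] [0.0494024  0.00983897 0.0101291 ]
```

View pics/w6c.png

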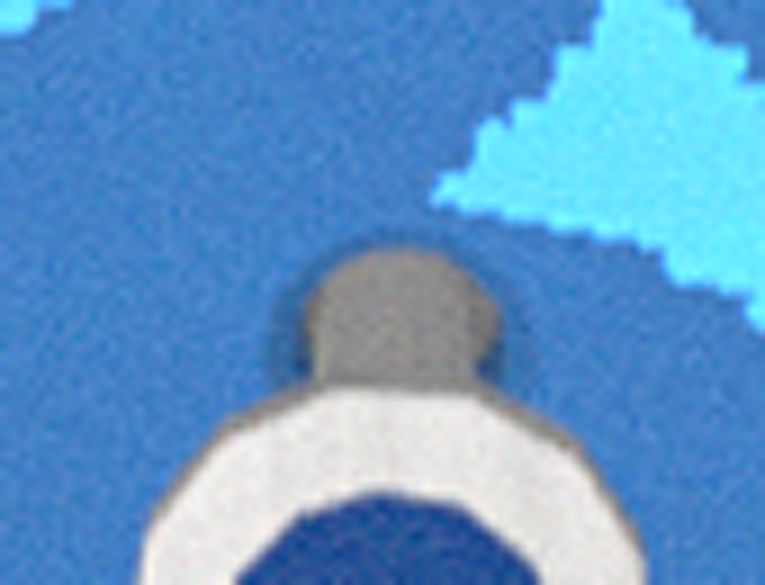

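Step 1 is met, with the tip about 8 mm down. The bar hole gives only about ±1.5 mm in x, so I'll find the slide's x centre by lightly touching both sides of the carriage hole.

```bash
python3 -m handwheel '[{"grip":10,"tx":0.5,"ty":0,"tz":0,"wx":0,"wy":0.0,"wz":0},{"grip":10,"tx":0.5,"ty":0,"tz":0,"wx":0,"wy":0,"wz":0},{"grip":10,"tx":0,"ty":0,"tz":0,"wx":0,"wy":0,"wz":0}]'
python3 -m handwheel '[{"grip":10,"tx":0.5,"ty":0,"tz":0,"wx":0,"wy":0.0,"wz":0},{"grip":10,"tx":0,"ty":0,"tz":0,"wx":0,"wy":0,"wz":0}]'
python3 -m handwheel '[{"grip":10,"tx":0.5,"ty":0,"tz":0,"wx":0,"wy":0.0,"wz":0},{"grip":10,"tx":0,"ty":0,"tz":0,"wx":0,"wy":0,"wz":0}]'
```

```text
time_s: 8.08
eef_pos: [555.0, -183.1, 121.9]
ee_rot: [-0.704, 0.704, 0.07, -0.07]
force: [0.2, 0.7, -0.0]
grip_width: 0.191
time_s: 8.25
eef_pos: [555.4, -183.0, 121.9]
ee_rot: [-0.704, 0.704, 0.07, -0.07]
force: [-0.3, -0.2, -0.2]
grip_width: 0.192
time_s: 8.42
eef_pos: [555.9, -182.9, 121.9]
ee_rot: [-0.704, 0.704, 0.07, -0.07]
force: [-0.4, 0.1, -1.8]
grip_width: 0.192
```

```bash
python3 -m handwheel '[{"grip":10,"tx":0.4,"ty":0,"tz":0,"wx":0,"wy":0.0,"wz":0},{"grip":10,"tx":0,"ty":0,"tz":0,"wx":0,"wy":0,"wz":0}]'
python3 -m handwheel '[{"grip":10,"tx":0.4,"ty":0,"tz":0,"wx":0,"wy":0.0,"wz":0},{"grip":10,"tx":0,"ty":0,"tz":0,"wx":0,"wy":0,"wz":0}]'
```

```text
time_s: 8.58
eef_pos: [556.3, -182.8, 121.9]
ee_rot: [-0.704, 0.704, 0.07, -0.07]
force: [0.6, -0.5, -0.8]
grip_width: 0.187
time_s: 8.75
eef_pos: [556.7, -182.7, 121.9]
ee_rot: [0.704, -0.704, -0.07, 0.07]
force: [0.7, 0.5, -0.4]
grip_width: 0.189
```

```bash
python3 -m handwheel '[{"grip":10,"tx":0.4,"ty":0,"tz":0,"wx":0,"wy":0.0,"wz":0},{"grip":10,"tx":0,"ty":0,"tz":0,"wx":0,"wy":0,"wz":0}]'
python3 -m handwheel '[{"grip":10,"tx":0.4,"ty":0,"tz":0,"wx":0,"wy":0.0,"wz":0},{"grip":10,"tx":0,"ty":0,"tz":0,"wx":0,"wy":0,"wz":0}]'
```

```text
time_s: 8.92
eef_pos: [557.1, -182.7, 121.9]
ee_rot: [-0.704, 0.704, 0.07, -0.07]
force: [-0.9, -0.2, -0.5]
grip_width: 0.187
time_s: 9.08
eef_pos: [557.4, -182.6, 121.9]
ee_rot: [0.704, -0.704, -0.07, 0.07]
force: [-1.2, -0.9, -0.5]
grip_width: 0.192
```

```bash
python3 -m handwheel '[{"grip":10,"tx":0.4,"ty":0,"tz":0,"wx":0,"wy":0.0,"wz":0},{"grip":10,"tx":0,"ty":0,"tz":0,"wx":0,"wy":0,"wz":0}]'
python3 - <<'E'
from h import *
import cv2
s=sense();print(s["eef_pos"],s["force"],s["wrist_torque"])
t=eyes.capture("wrist")["pixels"][:,:,::-1]
print(sense()["force"])
t=cv2.convertScaleAbs(t,alpha=1.6,beta=20)
cv2.imwrite("pics/w7c.png",cv2.resize(t[215:280,280:365],None,fx=9,fy=9,interpolation=cv2.INTER_CUBIC))
E
```

```text
time_s: 9.25
eef_pos: [557.8, -182.5, 121.9]
ee_rot: [0.704, -0.704, -0.07, 0.07]
force: [-1.1, -0.4, -0.6]
grip_width: 0.191
[ 557.75378759 -182.53255685  121.88245361] [-1.14497906 -0.44322554 -0.56092362] [-0.03891436  0.18985776 -0.02567614]
[-1.04543597  0.07636821  0.04599023]
```

View pics/w7c.png

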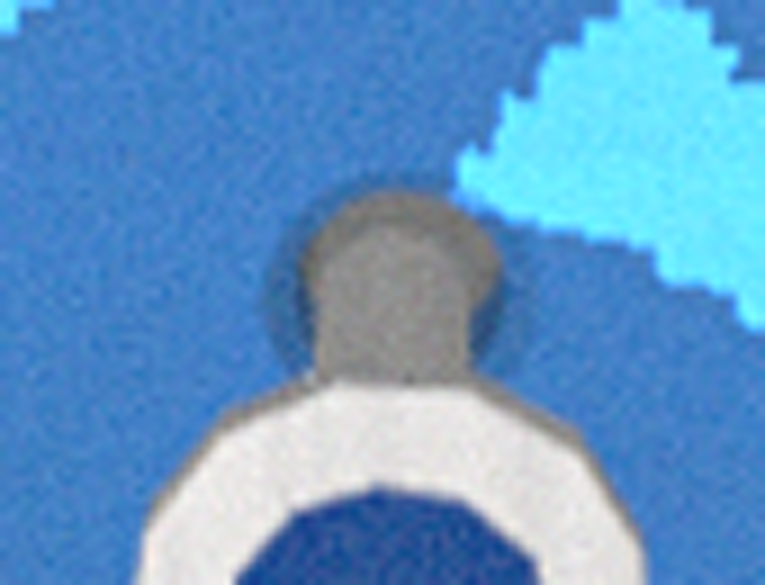

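Contact on the +x side shows in the torque (0.19 N m), starting near TCP x ≈ 557.1. Now the −x side.

```bash
cat > st.py <<'E'
from h import *
s=sense();print(np.round(s["time_s"],2),np.round(s["eef_pos"],2),"F",np.round(s["force"],2),"T",np.round(s["wrist_torque"],3))
E
python3 -m handwheel '[{"grip":10,"tx":-1.5,"ty":0,"tz":0,"wx":0,"wy":0.0,"wz":0},{"grip":10,"tx":-1.5,"ty":0,"tz":0,"wx":0,"wy":0,"wz":0},{"grip":10,"tx":0,"ty":0,"tz":0,"wx":0,"wy":0,"wz":0}]' >/dev/null; python3 st.py
python3 -m handwheel '[{"grip":10,"tx":-0.7,"ty":0,"tz":0,"wx":0,"wy":0.0,"wz":0},{"grip":10,"tx":0,"ty":0,"tz":0,"wx":0,"wy":0,"wz":0}]'>/dev/null; python3 st.py
python3 -m handwheel '[{"grip":10,"tx":-0.5,"ty":0,"tz":0,"wx":0,"wy":0.0,"wz":0},{"grip":10,"tx":0,"ty":0,"tz":0,"wx":0,"wy":0,"wz":0}]'>/dev/null; python3 st.py
python3 -m handwheel '[{"grip":10,"tx":-0.5,"ty":0,"tz":0,"wx":0,"wy":0.0,"wz":0},{"grip":10,"tx":0,"ty":0,"tz":0,"wx":0,"wy":0,"wz":0}]'>/dev/null; python3 st.py
```

```text
9.55 [ 554.7  -183.14  121.91] F [0.95 0.26 0.67] T [0.003 0.006 0.036]
9.72 [ 554.12 -183.28  121.92] F [ 0.42  0.35 -0.73] T [ 0.011 -0.048  0.009]
9.88 [ 553.67 -183.35  121.9 ] F [-0.64 -0.3  -1.77] T [0.014 0.02  0.029]
10.05 [ 553.18 -183.46  121.91] F [-0.16 -0.4  -0.03] T [-0.015 -0.019 -0.015]
```

```bash

python3 -m handwheel '[{"grip":10,"tx":-0.4,"ty":0,"tz":0,"wx":0,"wy":0.0,"wz":0},{"grip":10,"tx":0,"ty":0,"tz":0,"wx":0,"wy":0,"wz":0}]'>/dev/null; python3 st.py
python3 -m handwheel '[{"grip":10,"tx":-0.4,"ty":0,"tz":0,"wx":0,"wy":0.0,"wz":0},{"grip":10,"tx":0,"ty":0,"tz":0,"wx":0,"wy":0,"wz":0}]'>/dev/null; python3 st.py
```

```text
10.22 [ 552.83 -183.49  121.9 ] F [ 0.28  0.04 -0.64] T [-0.028 -0.021  0.019]
10.38 [ 552.47 -183.6   121.92] F [ 0.68  0.05 -0.61] T [ 0.059 -0.114 -0.041]
```

```bash

python3 -m handwheel '[{"grip":10,"tx":-0.4,"ty":0,"tz":0,"wx":0,"wy":0.0,"wz":0},{"grip":10,"tx":0,"ty":0,"tz":0,"wx":0,"wy":0,"wz":0}]'>/dev/null; python3 st.py
python3 -m handwheel '[{"grip":10,"tx":1.2,"ty":0,"tz":0,"wx":0,"wy":0.0,"wz":0},{"grip":10,"tx":1.2,"ty":0,"tz":0,"wx":0,"wy":0,"wz":0},{"grip":10,"tx":0,"ty":0,"tz":0,"wx":0,"wy":0,"wz":0}]'>/dev/null; python3 st.py
```

```text
10.55 [ 552.13 -183.68  121.96] F [ 1.35  0.16 -0.41] T [ 0.035 -0.205 -0.031]
10.8 [ 554.49 -183.17  121.84] F [ 0.03 -0.93 -0.85] T [ 0.068 -0.021 -0.003]
```

Symmetric contacts at 552.9 and 557.0 span 4.1 mm, which matches the 14 − 10 mm clearance, so the centre is x ≈ 554.95. I'll centre the pin and feel for the bar.

```bash

python3 -m handwheel '[{"grip":10,"tx":0.45,"ty":1,"tz":0,"wx":0,"wy":0.0,"wz":0},{"grip":10,"tx":0,"ty":1.2,"tz":0,"wx":0,"wy":0,"wz":0},{"grip":10,"tx":0,"ty":1.2,"tz":0,"wx":0,"wy":0,"wz":0},{"grip":10,"tx":0,"ty":1.2,"tz":0,"wx":0,"wy":0,"wz":0},{"grip":10,"tx":0,"ty":0,"tz":0,"wx":0,"wy":0,"wz":0},{"grip":10,"tx":0,"ty":0,"tz":0,"wx":0,"wy":0,"wz":0}]'>/dev/null; python3 st.py
python3 -m handwheel '[{"grip":10,"tx":0,"ty":0.5,"tz":0,"wx":0,"wy":0.0,"wz":0},{"grip":10,"tx":0,"ty":0,"tz":0,"wx":0,"wy":0,"wz":0}]'>/dev/null; python3 st.py
python3 -m handwheel '[{"grip":10,"tx":0,"ty":0.4,"tz":0,"wx":0,"wy":0.0,"wz":0},{"grip":10,"tx":0,"ty":0,"tz":0,"wx":0,"wy":0,"wz":0}]'>/dev/null; python3 st.py
```

```text
11.3 [ 554.79 -183.09  117.2 ] F [-0.28  0.14 -0.15] T [ 0.038 -0.059 -0.024]
11.47 [ 554.8  -183.13  116.74] F [-0.05 -0.1  -0.96] T [0.042 0.011 0.006]
11.63 [ 554.82 -183.13  116.36] F [-1.44  0.9  -0.33] T [-0.022  0.024  0.022]
```

```bash

for i in 1; do python3 -m handwheel '[{"grip":10,"tx":0,"ty":0.3,"tz":0,"wx":0,"wy":0.0,"wz":0},{"grip":10,"tx":0,"ty":0,"tz":0,"wx":0,"wy":0,"wz":0}]'>/dev/null; python3 st.py; done
python3 -m handwheel '[{"grip":10,"tx":0,"ty":0.3,"tz":0,"wx":0,"wy":0.0,"wz":0},{"grip":10,"tx":0,"ty":0,"tz":0,"wx":0,"wy":0,"wz":0}]'>/dev/null; python3 st.py
```

```text
11.8 [ 554.85 -183.15  116.13] F [-0.54 -0.2  -0.5 ] T [-0.022 -0.086 -0.035]
11.97 [ 554.96 -183.1   116.05] F [ 0.07 -0.07  1.53] T [0.118 0.059 0.019]
```

Contact came at TCP z=116.1, meaning the tip is at z=55, exactly the bar's top. I'll press slightly (about 3 N) and work the carriage in +tz, about 1 mm per row.

```bash

python3 -m handwheel '[{"grip":10,"tx":0,"ty":0.4,"tz":0,"wx":0,"wy":0.0,"wz":0},{"grip":10,"tx":0,"ty":0,"tz":0,"wx":0,"wy":0,"wz":0}]'>/dev/null; python3 st.py
python3 -m handwheel '[{"grip":10,"tx":0,"ty":0,"tz":1,"wx":0,"wy":0.0,"wz":0},{"grip":10,"tx":0,"ty":0,"tz":1,"wx":0,"wy":0,"wz":0},{"grip":10,"tx":0,"ty":0,"tz":1,"wx":0,"wy":0,"wz":0}]'>/dev/null; python3 st.py
python3 -m handwheel '[{"grip":10,"tx":0,"ty":0,"tz":1,"wx":0,"wy":0.0,"wz":0},{"grip":10,"tx":0,"ty":0,"tz":1,"wx":0,"wy":0,"wz":0},{"grip":10,"tx":0,"ty":0,"tz":1,"wx":0,"wy":0,"wz":0}]'>/dev/null; python3 st.py
```

```text
12.13 [ 555.13 -183.21  116.03] F [-0.5   0.76  3.38] T [ 0.133  0.064 -0.009]
12.38 [ 554.68 -180.91  116.  ] F [ 1.55 -3.01  5.4 ] T [-0.773 -0.09   0.007]
12.63 [ 554.15 -178.18  116.01] F [ 0.75 -4.65  5.4 ] T [-1.311 -0.233  0.013]
```

```bash

python3 -m handwheel '[{"grip":10,"tx":0,"ty":-0.1,"tz":1,"wx":0,"wy":0.0,"wz":0},{"grip":10,"tx":0,"ty":0,"tz":1,"wx":0,"wy":0,"wz":0},{"grip":10,"tx":0,"ty":0,"tz":1,"wx":0,"wy":0,"wz":0}]'>/dev/null; python3 st.py
python3 -m handwheel '[{"grip":10,"tx":0,"ty":0,"tz":1,"wx":0,"wy":0.0,"wz":0},{"grip":10,"tx":0,"ty":0,"tz":1,"wx":0,"wy":0,"wz":0},{"grip":10,"tx":0,"ty":0,"tz":1,"wx":0,"wy":0,"wz":0}]'>/dev/null; python3 st.py

```

```text
12.88 [ 553.48 -175.01  116.01] F [ 1.27 -5.05  5.99] T [-1.315 -0.188 -0.026]
13.13 [ 552.87 -172.04  115.99] F [ 0.81 -4.36  6.28] T [-1.297 -0.237 -0.05 ]
```

```bash

python3 -m handwheel '[{"grip":10,"tx":0,"ty":-0.2,"tz":1,"wx":0,"wy":0.0,"wz":0},{"grip":10,"tx":0,"ty":0,"tz":1,"wx":0,"wy":0,"wz":0}]'>/dev/null; python3 st.py
python3 -m handwheel '[{"grip":10,"tx":0,"ty":0,"tz":1,"wx":0,"wy":0.0,"wz":0},{"grip":10,"tx":0,"ty":0,"tz":1,"wx":0,"wy":0,"wz":0}]'>/dev/null; python3 st.py
python3 -m handwheel '[{"grip":10,"tx":0,"ty":0,"tz":1,"wx":0,"wy":0.0,"wz":0},{"grip":10,"tx":0,"ty":0,"tz":1,"wx":0,"wy":0,"wz":0}]'>/dev/null; python3 st.py

```

```text
13.3 [ 552.32 -169.82  116.  ] F [ 0.21 -5.35  5.24] T [-1.232 -0.241  0.005]
13.47 [ 551.95 -167.83  116.02] F [ 1.78 -4.36  4.91] T [-1.286 -0.201 -0.011]
13.63 [ 551.54 -165.84  116.  ] F [ 1.05 -4.85  5.82] T [-1.291 -0.227  0.029]
```

Nothing in the +tz range. Now back the other way.

```bash

python3 -m handwheel '[{"grip":10,"tx":0,"ty":0,"tz":-1.4,"wx":0,"wy":0.0,"wz":0},{"grip":10,"tx":0,"ty":0,"tz":-1.4,"wx":0,"wy":0,"wz":0},{"grip":10,"tx":0,"ty":0,"tz":-1.4,"wx":0,"wy":0,"wz":0},{"grip":10,"tx":0,"ty":0,"tz":-1.4,"wx":0,"wy":0,"wz":0}]'>/dev/null; python3 st.py
python3 -m handwheel '[{"grip":10,"tx":0,"ty":0,"tz":-1.2,"wx":0,"wy":0.0,"wz":0},{"grip":10,"tx":0,"ty":0,"tz":-1.2,"wx":0,"wy":0,"wz":0},{"grip":10,"tx":0,"ty":0,"tz":-1.2,"wx":0,"wy":0,"wz":0}]'>/dev/null; python3 st.py
python3 -m handwheel '[{"grip":10,"tx":0,"ty":0,"tz":-1.2,"wx":0,"wy":0.0,"wz":0},{"grip":10,"tx":0,"ty":0,"tz":-1.2,"wx":0,"wy":0,"wz":0},{"grip":10,"tx":0,"ty":0,"tz":-1.2,"wx":0,"wy":0,"wz":0}]'>/dev/null; python3 st.py

```

```text
13.97 [ 552.16 -169.21  115.9 ] F [-0.88  5.89  9.79] T [ 1.49   0.258 -0.   ]
14.22 [ 552.79 -172.18  115.88] F [-1.69  4.83 10.38] T [ 1.435  0.305 -0.046]
14.47 [ 553.38 -175.16  115.88] F [-2.07  8.   12.22] T [ 2.058  0.402 -0.035]
```

Fz has crept up to 12 N, so I'll ease off before going on.

```bash

python3 -m handwheel '[{"grip":10,"tx":0,"ty":-0.6,"tz":0,"wx":0,"wy":0.0,"wz":0},{"grip":10,"tx":0,"ty":0,"tz":0,"wx":0,"wy":0,"wz":0}]'>/dev/null; python3 st.py
python3 -m handwheel '[{"grip":10,"tx":0,"ty":0,"tz":-1.2,"wx":0,"wy":0.0,"wz":0},{"grip":10,"tx":0,"ty":0,"tz":-1.2,"wx":0,"wy":0,"wz":0},{"grip":10,"tx":0,"ty":0,"tz":-1.2,"wx":0,"wy":0,"wz":0}]'>/dev/null; python3 st.py
python3 -c "
from h import *
print(rot())"

```

```text
14.63 [ 553.24 -175.54  115.95] F [-0.07  5.4   6.6 ] T [ 1.46   0.191 -0.032]
14.88 [ 553.95 -178.88  115.95] F [-1.84  6.8   7.37] T [1.647 0.298 0.028]
[[ 0.98057641 -0.00215136 -0.19612564]
 [ 0.19613479  0.00555821  0.98056119]
 [-0.00101943 -0.99998224  0.0058722 ]]
```

```bash

python3 -m handwheel '[{"grip":10,"tx":0,"ty":-0.3,"tz":-1.2,"wx":0,"wy":0.0,"wz":0},{"grip":10,"tx":0,"ty":0,"tz":-1.2,"wx":0,"wy":0,"wz":0},{"grip":10,"tx":0,"ty":0,"tz":-1.2,"wx":0,"wy":0,"wz":0}]'>/dev/null; python3 st.py
python3 -m handwheel '[{"grip":10,"tx":0,"ty":0,"tz":-1,"wx":0,"wy":0.0,"wz":0},{"grip":10,"tx":0,"ty":0,"tz":-1,"wx":0,"wy":0,"wz":0},{"grip":10,"tx":0,"ty":0,"tz":-1,"wx":0,"wy":0,"wz":0}]'>/dev/null; python3 st.py
python3 -m handwheel '[{"grip":10,"tx":0,"ty":0,"tz":-1,"wx":0,"wy":0.0,"wz":0},{"grip":10,"tx":0,"ty":0,"tz":-1,"wx":0,"wy":0,"wz":0},{"grip":10,"tx":0,"ty":0,"tz":-1,"wx":0,"wy":0,"wz":0}]'>/dev/null; python3 st.py

```

```text
15.13 [ 554.59 -182.52  115.99] F [-0.08  6.52  6.24] T [1.441 0.152 0.014]
15.38 [ 555.15 -185.45  115.98] F [-0.6   5.49  6.05] T [1.477 0.216 0.047]
15.63 [ 555.75 -188.44  115.96] F [-0.66  5.52  5.44] T [1.417 0.134 0.06 ]
```

```bash

python3 -m handwheel '[{"grip":10,"tx":0,"ty":0,"tz":-1,"wx":0,"wy":0.0,"wz":0},{"grip":10,"tx":0,"ty":0,"tz":-1,"wx":0,"wy":0,"wz":0},{"grip":10,"tx":0,"ty":0,"tz":-1,"wx":0,"wy":0,"wz":0}]'>/dev/null; python3 st.py
python3 -m handwheel '[{"grip":10,"tx":0,"ty":0,"tz":-1,"wx":0,"wy":0.0,"wz":0},{"grip":10,"tx":0,"ty":0,"tz":-1,"wx":0,"wy":0,"wz":0}]'>/dev/null; python3 st.py
python3 -m handwheel '[{"grip":10,"tx":0,"ty":0,"tz":-1,"wx":0,"wy":0.0,"wz":0},{"grip":10,"tx":0,"ty":0,"tz":-1,"wx":0,"wy":0,"wz":0}]'>/dev/null; python3 st.py

```

```text
15.88 [ 556.43 -191.87  115.92] F [0.23 3.95 3.44] T [1.007 0.087 0.011]
16.05 [ 557.03 -195.26  115.9 ] F [ 0.37  2.84 -0.84] T [ 0.54  -0.037 -0.032]
16.22 [ 557.48 -197.7   116.  ] F [-0.63  3.84 -1.27] T [ 0.652 -0.023 -0.008]
```

The contact force vanished near y ≈ −194, so the hole may be here or the preload may just be lost. I'll press down a little to check.

```bash

python3 -m handwheel '[{"grip":10,"tx":0,"ty":0.3,"tz":0,"wx":0,"wy":0.0,"wz":0},{"grip":10,"tx":0,"ty":0,"tz":0,"wx":0,"wy":0,"wz":0}]'>/dev/null; python3 st.py
python3 -m handwheel '[{"grip":10,"tx":0,"ty":0.3,"tz":0,"wx":0,"wy":0.0,"wz":0},{"grip":10,"tx":0,"ty":0,"tz":0,"wx":0,"wy":0,"wz":0}]'>/dev/null; python3 st.py

```

```text
16.38 [ 557.66 -197.86  116.09] F [-0.07  1.88 -0.9 ] T [0.575 0.012 0.01 ]
16.55 [ 557.75 -197.85  116.04] F [-0.17  2.65  0.55] T [0.593 0.013 0.018]
```

```bash

python3 -m handwheel '[{"grip":10,"tx":0,"ty":0.5,"tz":0,"wx":0,"wy":0.0,"wz":0},{"grip":10,"tx":0,"ty":0,"tz":1,"wx":0,"wy":0,"wz":0}]'>/dev/null; python3 st.py
python3 -m handwheel '[{"grip":10,"tx":0,"ty":0,"tz":0.8,"wx":0,"wy":0.0,"wz":0},{"grip":10,"tx":0,"ty":0,"tz":0,"wx":0,"wy":0,"wz":0}]'>/dev/null; python3 st.py
python3 -m handwheel '[{"grip":10,"tx":0,"ty":0,"tz":0.8,"wx":0,"wy":0.0,"wz":0},{"grip":10,"tx":0,"ty":0,"tz":0,"wx":0,"wy":0,"wz":0}]'>/dev/null; python3 st.py
python3 -m handwheel '[{"grip":10,"tx":0,"ty":0,"tz":0.8,"wx":0,"wy":0.0,"wz":0},{"grip":10,"tx":0,"ty":0,"tz":0,"wx":0,"wy":0,"wz":0}]'>/dev/null; python3 st.py

```

```text
16.72 [ 557.77 -197.19  115.83] F [0.34 0.37 2.29] T [ 0.071  0.009 -0.001]
16.88 [ 557.63 -196.56  115.83] F [ 0.46 -0.71  0.96] T [-0.278 -0.034 -0.045]
17.05 [ 557.1  -195.23  115.29] F [ 0.29 -0.39 -1.15] T [-0.005  0.03  -0.018]
17.22 [ 556.87 -194.21  115.13] F [-0.48  0.64 -0.39] T [-0.009  0.009  0.019]
```

z has dropped to 115.1 with no reaction force, so the tip is dipping into the bar hole. I'll ease it down.

```bash

python3 -m handwheel '[{"grip":10,"tx":0,"ty":0.5,"tz":0,"wx":0,"wy":0.0,"wz":0},{"grip":10,"tx":0,"ty":0.3,"tz":0,"wx":0,"wy":0,"wz":0},{"grip":10,"tx":0,"ty":0,"tz":0,"wx":0,"wy":0,"wz":0}]'>/dev/null; python3 st.py
python3 -m handwheel '[{"grip":10,"tx":0,"ty":0.5,"tz":0,"wx":0,"wy":0.0,"wz":0},{"grip":10,"tx":0,"ty":0.3,"tz":0,"wx":0,"wy":0,"wz":0},{"grip":10,"tx":0,"ty":0,"tz":0,"wx":0,"wy":0,"wz":0}]'>/dev/null; python3 st.py

```

```text
17.47 [ 557.02 -194.44  114.48] F [-0.66  0.48 -0.77] T [-0.012  0.027 -0.029]
17.72 [ 557.06 -194.46  113.81] F [ 1.22 -0.33 -0.27] T [-0.007 -0.039 -0.009]
```

The tip is 2.3 mm in and free. Continuing down to just above the ball.

```bash

python3 -m handwheel '[{"grip":10,"tx":0,"ty":0.8,"tz":0,"wx":0,"wy":0.0,"wz":0},{"grip":10,"tx":0,"ty":0.8,"tz":0,"wx":0,"wy":0,"wz":0},{"grip":10,"tx":0,"ty":0,"tz":0,"wx":0,"wy":0,"wz":0}]'>/dev/null; python3 st.py
python3 -m handwheel '[{"grip":10,"tx":0,"ty":0.8,"tz":0,"wx":0,"wy":0.0,"wz":0},{"grip":10,"tx":0,"ty":0.8,"tz":0,"wx":0,"wy":0,"wz":0},{"grip":10,"tx":0,"ty":0,"tz":0,"wx":0,"wy":0,"wz":0}]'>/dev/null; python3 st.py

```

```text
17.97 [ 557.01 -194.45  112.07] F [-0.08 -0.4   0.03] T [ 0.039 -0.014 -0.016]
18.22 [ 557.02 -194.46  110.5 ] F [ 0.57  0.63 -0.34] T [-0.013 -0.019 -0.023]
```

```bash

python3 -m handwheel '[{"grip":10,"tx":0,"ty":0.8,"tz":0,"wx":0,"wy":0.0,"wz":0},{"grip":10,"tx":0,"ty":0.7,"tz":0,"wx":0,"wy":0,"wz":0}]'>/dev/null; python3 st.py
python3 -m handwheel '[{"grip":10,"tx":0,"ty":0.7,"tz":0,"wx":0,"wy":0.0,"wz":0},{"grip":10,"tx":0,"ty":0.7,"tz":0,"wx":0,"wy":0,"wz":0}]'>/dev/null; python3 st.py
python3 -m handwheel '[{"grip":10,"tx":0,"ty":0.7,"tz":0,"wx":0,"wy":0.0,"wz":0},{"grip":10,"tx":0,"ty":0.7,"tz":0,"wx":0,"wy":0,"wz":0}]'>/dev/null; python3 st.py
python3 -m handwheel '[{"grip":10,"tx":0,"ty":0.7,"tz":0,"wx":0,"wy":0.0,"wz":0},{"grip":10,"tx":0,"ty":0.7,"tz":0,"wx":0,"wy":0,"wz":0}]'>/dev/null; python3 st.py

```

```text
18.38 [ 557.12 -194.5   109.16] F [ 0.04  0.23 -1.17] T [-0.017  0.018  0.007]
18.55 [ 557.09 -194.51  107.73] F [-0.52 -1.    0.04] T [ 0.    -0.006 -0.035]
18.72 [ 557.06 -194.56  106.4 ] F [-0.1  -0.27 -0.18] T [-0.053  0.142 -0.015]
18.88 [ 557.11 -194.56  105.12] F [-1.64  0.76  1.78] T [-0.028  0.237  0.045]
```

The ball is starting to grip at about 11 mm deep (Fz 1.8 N, torque 0.24). I'll continue gently past it.

```bash

python3 -m handwheel '[{"grip":10,"tx":0,"ty":0.7,"tz":0,"wx":0,"wy":0.0,"wz":0},{"grip":10,"tx":0,"ty":0.7,"tz":0,"wx":0,"wy":0,"wz":0}]'>/dev/null; python3 st.py
python3 -m handwheel '[{"grip":10,"tx":0,"ty":0.7,"tz":0,"wx":0,"wy":0.0,"wz":0},{"grip":10,"tx":0,"ty":0.7,"tz":0,"wx":0,"wy":0,"wz":0}]'>/dev/null; python3 st.py
python3 -m handwheel '[{"grip":10,"tx":0,"ty":0.7,"tz":0,"wx":0,"wy":0.0,"wz":0},{"grip":10,"tx":0,"ty":0.7,"tz":0,"wx":0,"wy":0,"wz":0}]'>/dev/null; python3 st.py

```

```text
19.05 [ 557.23 -194.63  103.92] F [-1.21 -0.59  3.78] T [-0.016  0.21   0.017]
19.22 [ 557.2  -194.58  102.37] F [-1.44 -0.85  2.65] T [-0.045  0.258  0.016]
19.38 [ 557.12 -194.53  100.77] F [ 0.17 -1.39  2.54] T [-0.057  0.215 -0.041]
```

Past the ball. Now toward seating at TCP z ≈ 80.

```bash

python3 -m handwheel '[{"grip":10,"tx":0,"ty":1.2,"tz":0,"wx":0,"wy":0.0,"wz":0},{"grip":10,"tx":0,"ty":1.2,"tz":0,"wx":0,"wy":0,"wz":0},{"grip":10,"tx":0,"ty":1.2,"tz":0,"wx":0,"wy":0,"wz":0},{"grip":10,"tx":0,"ty":1.2,"tz":0,"wx":0,"wy":0,"wz":0}]'>/dev/null; python3 st.py
python3 -m handwheel '[{"grip":10,"tx":0,"ty":1.2,"tz":0,"wx":0,"wy":0.0,"wz":0},{"grip":10,"tx":0,"ty":1.2,"tz":0,"wx":0,"wy":0,"wz":0},{"grip":10,"tx":0,"ty":1.2,"tz":0,"wx":0,"wy":0,"wz":0},{"grip":10,"tx":0,"ty":1.2,"tz":0,"wx":0,"wy":0,"wz":0}]'>/dev/null; python3 st.py
python3 -m handwheel '[{"grip":10,"tx":0,"ty":1.2,"tz":0,"wx":0,"wy":0.0,"wz":0},{"grip":10,"tx":0,"ty":1.2,"tz":0,"wx":0,"wy":0,"wz":0},{"grip":10,"tx":0,"ty":1.2,"tz":0,"wx":0,"wy":0,"wz":0},{"grip":10,"tx":0,"ty":1.2,"tz":0,"wx":0,"wy":0,"wz":0}]'>/dev/null; python3 st.py

```

```text
19.72 [ 557.07 -194.49   95.83] F [-0.95 -0.87  2.04] T [-0.018  0.27  -0.025]
20.05 [ 557.06 -194.48   91.04] F [-2.13  0.2   2.56] T [-0.058  0.282 -0.013]
20.38 [ 557.04 -194.5    86.25] F [-2.14 -0.32  2.87] T [-0.059  0.357 -0.025]
```

```bash

python3 -m handwheel '[{"grip":10,"tx":0,"ty":1,"tz":0,"wx":0,"wy":0.0,"wz":0},{"grip":10,"tx":0,"ty":1,"tz":0,"wx":0,"wy":0,"wz":0},{"grip":10,"tx":0,"ty":1,"tz":0,"wx":0,"wy":0,"wz":0},{"grip":10,"tx":0,"ty":1,"tz":0,"wx":0,"wy":0,"wz":0}]'>/dev/null; python3 st.py
python3 -m handwheel '[{"grip":10,"tx":0,"ty":0.5,"tz":0,"wx":0,"wy":0.0,"wz":0},{"grip":10,"tx":0,"ty":0.5,"tz":0,"wx":0,"wy":0,"wz":0},{"grip":10,"tx":0,"ty":0,"tz":0,"wx":0,"wy":0,"wz":0}]'>/dev/null; python3 st.py
python3 -m handwheel '[{"grip":10,"tx":0,"ty":0.4,"tz":0,"wx":0,"wy":0.0,"wz":0},{"grip":10,"tx":0,"ty":0.4,"tz":0,"wx":0,"wy":0,"wz":0}]'>/dev/null; python3 st.py

```

```text
20.72 [ 557.08 -194.47   82.29] F [-1.75 -1.26  2.16] T [-0.092  0.372 -0.002]
20.97 [ 556.99 -194.44   81.13] F [-1.57 -0.85 -0.29] T [-0.208  0.299  0.028]
21.13 [ 557.1  -194.51   80.63] F [-1.49 -0.95  3.  ] T [-0.117  0.441 -0.001]
```

```bash

python3 -m handwheel '[{"grip":10,"tx":0,"ty":0.4,"tz":0,"wx":0,"wy":0.0,"wz":0},{"grip":10,"tx":0,"ty":0,"tz":0,"wx":0,"wy":0,"wz":0}]'>/dev/null; python3 st.py
python3 -m handwheel '[{"grip":10,"tx":0,"ty":0.4,"tz":0,"wx":0,"wy":0.0,"wz":0},{"grip":10,"tx":0,"ty":0,"tz":0,"wx":0,"wy":0,"wz":0}]'>/dev/null; python3 st.py
python3 -m handwheel '[{"grip":10,"tx":0,"ty":0.4,"tz":0,"wx":0,"wy":0.0,"wz":0},{"grip":10,"tx":0,"ty":0,"tz":0,"wx":0,"wy":0,"wz":0}]'>/dev/null; python3 st.py
```

```text
21.3 [ 557.07 -194.49   80.18] F [-1.04 -0.08  1.59] T [-0.074  0.418  0.045]
21.47 [ 557.13 -194.48   80.15] F [-2.7  -0.15  5.7 ] T [ 0.037  0.47  -0.004]
21.63 [ 557.17 -194.54   80.11] F [-3.87  0.59  7.56] T [0.097 0.731 0.007]
```

It seats at z=80.1 exactly as expected, with 7.6 N. I'll ease off and open.

```bash

python3 -m handwheel '[{"grip":10,"tx":0,"ty":-0.5,"tz":0,"wx":0,"wy":0.0,"wz":0},{"grip":30,"tx":0,"ty":0,"tz":0,"wx":0,"wy":0,"wz":0},{"grip":45,"tx":0,"ty":0,"tz":0,"wx":0,"wy":0,"wz":0},{"grip":45,"tx":0,"ty":0,"tz":0,"wx":0,"wy":0,"wz":0},{"grip":45,"tx":0,"ty":0,"tz":0,"wx":0,"wy":0,"wz":0},{"grip":45,"tx":0,"ty":0,"tz":0,"wx":0,"wy":0,"wz":0}]'; python3 st.py
python3 - <<'E'
from h import *
import cv2
t=eyes.capture("wrist")["pixels"][:,:,::-1]
cv2.imwrite("pics/w8.png",t)
t=eyes.capture("scene")["pixels"][:,:,::-1]
cv2.imwrite("pics/s8.png",cv2.resize(t[150:260,200:320],None,fx=5,fy=5,interpolation=cv2.INTER_CUBIC))
E
```

```text
time_s: 22.13
eef_pos: [557.1, -194.4, 79.8]
ee_rot: [0.704, -0.704, -0.07, 0.07]
force: [-0.6, 0.2, -0.3]
grip_width: 0.526
22.13 [ 557.12 -194.44   79.76] F [-0.63  0.21 -0.32] T [-0.027 -0.     0.017]
```

View pics/w8.png

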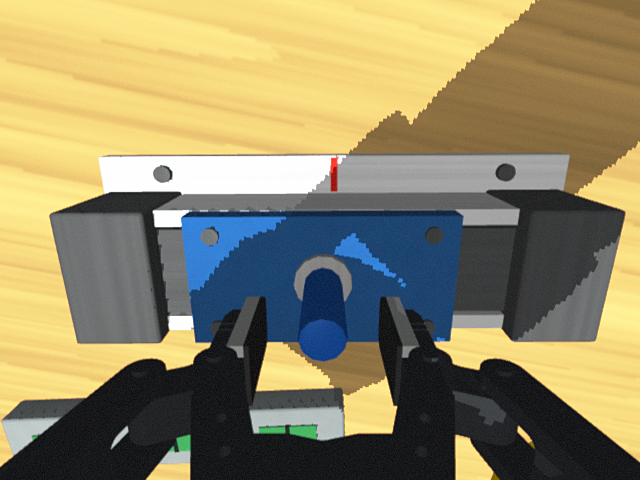

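View pics/s8.png

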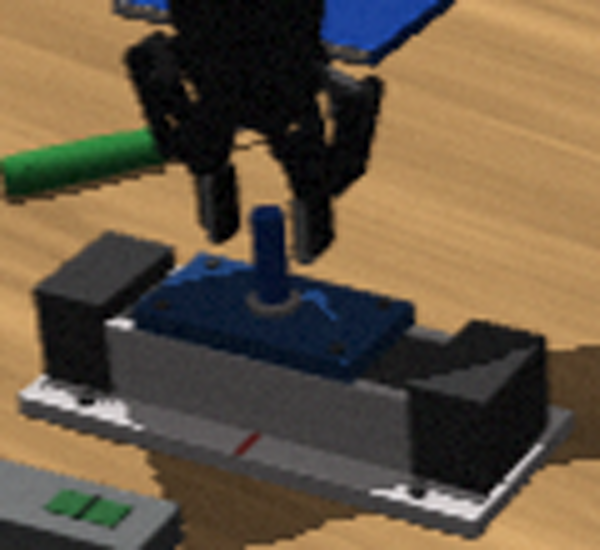

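The pin stands upright with its collar on the carriage, and the fingers are clear. I'll retreat straight up and check the seating.

```bash

python3 -m handwheel '[{"grip":60,"tx":0,"ty":-5,"tz":0,"wx":0,"wy":0.0,"wz":0},{"grip":60,"tx":0,"ty":-15,"tz":0,"wx":0,"wy":0,"wz":0},{"grip":60,"tx":0,"ty":-25,"tz":0,"wx":0,"wy":0,"wz":0},{"grip":60,"tx":0,"ty":-25,"tz":0,"wx":0,"wy":0,"wz":0},{"grip":60,"tx":0,"ty":-20,"tz":0,"wx":0,"wy":0,"wz":0},{"grip":60,"tx":0,"ty":-10,"tz":0,"wx":0,"wy":0,"wz":0},{"grip":60,"tx":0,"ty":0,"tz":0,"wx":0,"wy":0,"wz":0},{"grip":60,"tx":0,"ty":0,"tz":0,"wx":0,"wy":0,"wz":0},{"grip":60,"tx":0,"ty":0,"tz":0,"wx":0,"wy":0,"wz":0}]'; python3 st.py
python3 - <<'E'
from h import *
import cv2
w=eyes.capture("wrist");t=w["pixels"][:,:,::-1]
cv2.imwrite("pics/w9.png",t)
for x,y in [(556.6,-194.4)]: print(proj(w,[[x,y,73],[x,y,123]]))
s=eyes.capture("scene");t=s["pixels"][:,:,::-1]
print(proj(s,[[x,y,69],[x,y,73],[x,y,123]]))
cv2.imwrite("pics/s9.png",cv2.resize(t[180:240,225:295],None,fx=9,fy=9,interpolation=cv2.INTER_CUBIC))
cv2.imwrite("pics/s9f.png",t)
E
```

```text
time_s: 22.98
eef_pos: [556.6, -194.2, 178.3]
ee_rot: [0.704, -0.703, -0.069, 0.07]
force: [-0.4, -0.3, -0.1]
grip_width: 0.704
22.98 [ 556.56 -194.19  178.34] F [-0.4  -0.27 -0.1 ] T [ 0.024 -0.016  0.043]
[[321.21591756 228.36475397]
 [321.03749969 251.53471379]]
[[254.80758539 211.6356403 ]
 [254.68690116 210.29030784]
 [253.14453443 193.09671027]]
```

View pics/w9.png

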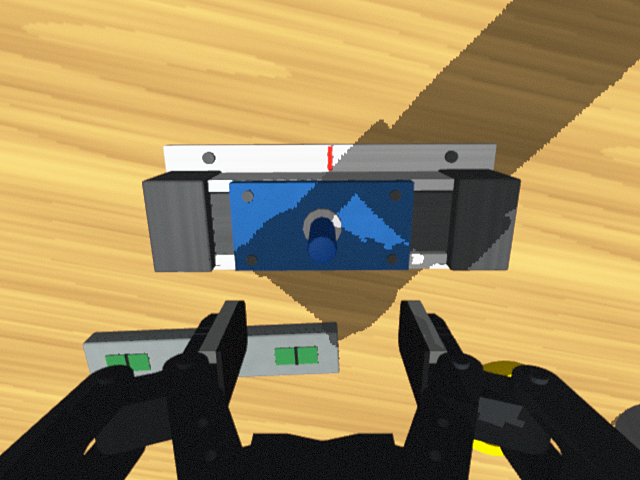

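View pics/s9.png

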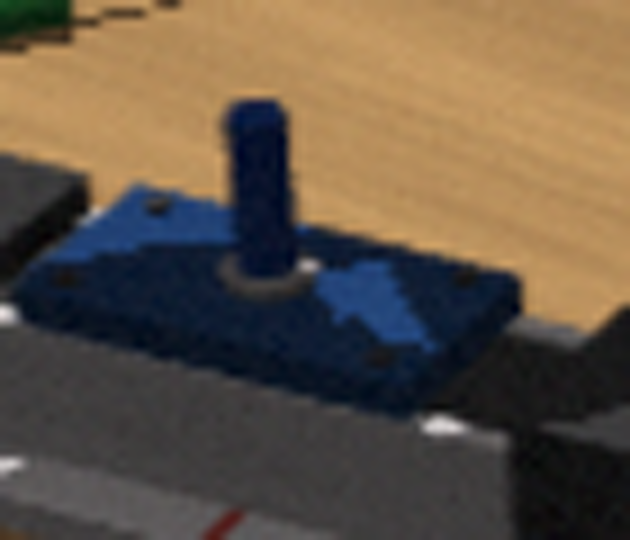

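View pics/s9f.png

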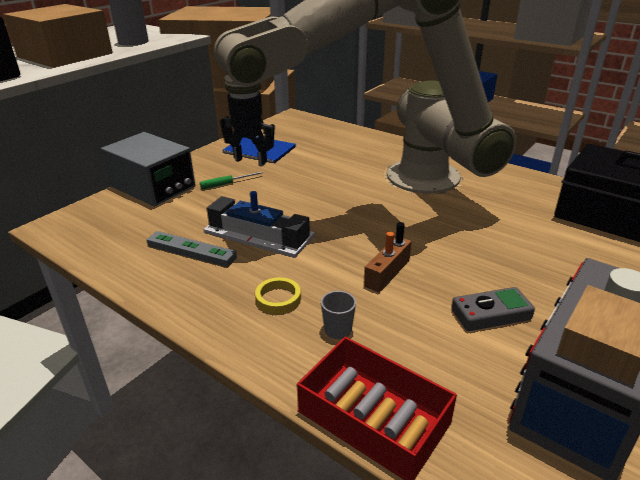

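The collar lies flat on the carriage and the handle is upright: the edge shift is about 1 px over 18 rows, so tilt is under 0.04 rad. The other pins and bystanders look unmoved, and the gripper is about 100 mm clear. Handing in.

```bash
python3 -c "
from rig import ctrl
print(ctrl.finish_job())"
```

```text
the job is handed in; nothing more can be done
None
```

The blue-handled pin now stands through the carriage and the hidden bar hole, released. I handed the job in at about 23 s; the hand-in gives no verdict.

- **Finding the hole:** I centred the pin across the slide by touching both sides of the carriage hole. I then dragged the carriage along under light pressure. The full sweep one way found nothing. On the way back I passed over the hole, noticed the contact force vanish, and found it by going back, with the pin near (557, -194). Pressure during the search was mostly 3–7 N and crept up to about 12 N once before I eased off.
- **Seating:** The pin passed the spring ball at about 4 N and stopped hard at a gripper height of 80.1 mm, exactly where the collar should meet the carriage. I pressed it there with about 8 N before letting go.
- **Last checks:** The pictures after retreating show the collar on the carriage and the pin upright within about 0.04 rad. The gripper was about 100 mm above with only sensor noise on the force, and the other pins and bystanders looked unmoved.
- **Disagreements:**
  - The scene and top cameras differed by about 5 mm on the carriage hole, so I used the wrist camera and touch instead.
  - In the last scene picture the handle looked about 1 pixel taller above the collar than expected, within reading error. The exact seated depth therefore rests on the hard stop, not on a picture.

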